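# Demagnetise punch blanks: turn them over a V-block and run the cycle

### The job

Load every steel punch blank that stands in the wooden block into the demagnetiser, longest first and then by falling length: pull the blank out by its end, lay it in the sloping V-block with its nose at the stop, let go, take it again by its side and lay it centred in any free lane of the demagnetiser, seated in the notches of both combs with its nose away from the robot. When all are loaded, run the cycle by pressing the small key, then the medium key, then the large key on the control box, each fully and one at a time, and leave the wooden knob where it stands.

Things in the scene. Friction and masses are not known exactly. Their poses are not given: they have to be found in the camera images.
- blank_178_center (a point): Centre (half-way along, on the axis) of the longest steel punch blank: a round rod 14 mm in diameter, 178 mm long, about 160 g, one end a blunt 8 mm long cone (the nose), the other flat (the tail). z axis: along the rod from nose to tail. It starts upright in one of the stand block's bores, nose down. Three or all four of the four blanks are present; a missing one has no pose.
- blank_178_nose (a point): Tip of the nose of the longest blank, on its axis, 89 mm from its centre.
- blank_166_center (a point): Centre (half-way along, on the axis) of the second longest steel punch blank: a round rod 14 mm in diameter, 166 mm long, about 149 g, one end a blunt 8 mm long cone (the nose), the other flat (the tail). z axis: along the rod from nose to tail. It starts upright in one of the stand block's bores, nose down. Three or all four of the four blanks are present; a missing one has no pose.
- blank_166_nose (a point): Tip of the nose of the second longest blank, on its axis, 83 mm from its centre.
- blank_154_center (a point): Centre (half-way along, on the axis) of the second shortest steel punch blank: a round rod 14 mm in diameter, 154 mm long, about 139 g, one end a blunt 8 mm long cone (the nose), the other flat (the tail). z axis: along the rod from nose to tail. It starts upright in one of the stand block's bores, nose down. Three or all four of the four blanks are present; a missing one has no pose.
- blank_154_nose (a point): Tip of the nose of the second shortest blank, on its axis, 77 mm from its centre.
- blank_142_center (a point): Centre (half-way along, on the axis) of the shortest steel punch blank: a round rod 14 mm in diameter, 142 mm long, about 128 g, one end a blunt 8 mm long cone (the nose), the other flat (the tail). z axis: along the rod from nose to tail. It starts upright in one of the stand block's bores, nose down. Three or all four of the four blanks are present; a missing one has no pose.
- blank_142_nose (a point): Tip of the nose of the shortest blank, on its axis, 71 mm from its centre.
- stand_block: Fixed wooden block 56 x 192 x 55 mm with four upright bores in a row along its y axis, at y = -75, -25, +25 and +75 mm. The bores are 47 mm deep (a nose stands 8 mm above the table) and 17 mm square, so a blank has a little play and may lean 2 or 3 degrees. Origin: centre of its underside.
- v_cradle: Sloping groove of the V-block. Origin: where the nose tip of a lying blank meets the stop, 58 mm above the table. z: up the groove at 45 degrees, towards the robot, the line of a lying blank's axis. x: square out of the groove (up and away from the robot). y: level, across. Two narrow 90-degree vees, at z = 11-21 and 92-104 mm, reach to y = +-22 and x = +6 mm. Friction holds a blank where it is laid.
- v_block: The fixed V-block that carries the groove; base plate 120 x 70 x 10 mm. Origin: centre of its underside. Between the two vees both sides of a lying blank are free for fingers, but for a thin web under it (10 mm wide, from 14 mm below the blank's axis down). The stop plate at the low end (z = -6 to 0 mm of the groove) is 30 mm wide and reaches 5 mm above the blank's axis.
- demag_bed: Fixed bench demagnetiser, 130 x 212 mm. Origin: centre of its underside; z up; x along its lanes, away from the robot. Two steel combs across it, at x = -46 and +46 mm, each 8 mm thick, have four 90-degree notches: four lanes along x, at y = -75, -25, 25, 75 mm. A blank in a lane has its axis at z = 55 mm; ridges between notches rise to z = 61 mm; between the combs all is free down to z = 21 mm.
- key_small_top (a point): Centre of the top of the small key, a black round push button 16 mm across, in the middle of the row of three on the control box; axes as the box's. The control box is a grey block 52 x 152 x 40 mm that stands loose on the table (about 1.5 kg), the keys on its top.
- key_small (a joint): Travel of the small key (m): 0 up, 0.006 fully down (about 5 N); a spring returns it. It counts as pressed beyond 0.004 m.
- key_medium_top (a point): Centre of the top of the medium key, a black round push button 24 mm across, 50 mm to the -y side of the middle of the row of three on the control box; axes as the box's. The control box is a grey block 52 x 152 x 40 mm that stands loose on the table (about 1.5 kg), the keys on its top.
- key_medium (a joint): Travel of the medium key (m): 0 up, 0.006 fully down (about 5 N); a spring returns it. It counts as pressed beyond 0.004 m.
- key_large_top (a point): Centre of the top of the large key, a black round push button 34 mm across, 50 mm to the +y side of the middle of the row of three on the control box; axes as the box's. The control box is a grey block 52 x 152 x 40 mm that stands loose on the table (about 1.5 kg), the keys on its top.
- key_large (a joint): Travel of the large key (m): 0 up, 0.006 fully down (about 5 N); a spring returns it. It counts as pressed beyond 0.004 m.
- dapping_knob_mid (a point): Centre of a turned wooden knob, 38 x 38 x 62 mm, that stands loose on the table; a bystander.

How it is judged:
On the way, in this order (a step that is already met when the one before it is completed fails the run):
1. the longest blank lies in the groove of the V-block, nose at the stop (within 15 mm), let go (angle between the z axis of blank_178_center and the z axis of v_cradle, either way round below 0.1 rad and x of blank_178_center in the frame of v_cradle between -0.005 and 0.005 m and y of blank_178_center in the frame of v_cradle between -0.005 and 0.005 m and z of blank_178_nose in the frame of v_cradle between -0.004 and 0.015 m and contact force between the fingers and blank_178 below 0.2 N and linear speed of blank_178 below 0.03 m/s), for 0.3 s.
2. the second longest blank lies in the groove of the V-block, nose at the stop (within 15 mm), let go (angle between the z axis of blank_166_center and the z axis of v_cradle, either way round below 0.1 rad and x of blank_166_center in the frame of v_cradle between -0.005 and 0.005 m and y of blank_166_center in the frame of v_cradle between -0.005 and 0.005 m and z of blank_166_nose in the frame of v_cradle between -0.004 and 0.015 m and contact force between the fingers and blank_166 below 0.2 N and linear speed of blank_166 below 0.03 m/s), for 0.3 s.
3. the second shortest blank lies in the groove of the V-block, nose at the stop (within 15 mm), let go (angle between the z axis of blank_154_center and the z axis of v_cradle, either way round below 0.1 rad and x of blank_154_center in the frame of v_cradle between -0.005 and 0.005 m and y of blank_154_center in the frame of v_cradle between -0.005 and 0.005 m and z of blank_154_nose in the frame of v_cradle between -0.004 and 0.015 m and contact force between the fingers and blank_154 below 0.2 N and linear speed of blank_154 below 0.03 m/s), for 0.3 s.
4. the shortest blank lies in the groove of the V-block, nose at the stop (within 15 mm), let go (angle between the z axis of blank_142_center and the z axis of v_cradle, either way round below 0.1 rad and x of blank_142_center in the frame of v_cradle between -0.005 and 0.005 m and y of blank_142_center in the frame of v_cradle between -0.005 and 0.005 m and z of blank_142_nose in the frame of v_cradle between -0.004 and 0.015 m and contact force between the fingers and blank_142 below 0.2 N and linear speed of blank_142 below 0.03 m/s), for 0.3 s.
5. with all blanks lying in the lanes of the demagnetiser, the small key alone is pressed down (beyond 4 mm) (value of joint key_small above 0.004 m and value of joint each of key_medium, key_large below 0.002 m and angle between the z axis of each of blank_178_center, blank_166_center, blank_154_center, blank_142_center and the x axis of demag_bed, either way round below 0.1 rad and x of blank_178_center in the frame of demag_bed between -0.035 and 0.035 m and y of blank_178_center in the frame of demag_bed between -0.09 and 0.09 m and z of blank_178_center in the frame of demag_bed between 0.05 and 0.06 m and x of each of blank_178_nose, blank_166_nose, blank_154_nose, blank_142_nose in the frame of demag_bed above 0.03 m and contact force between the fingers and blank_178 below 0.2 N and linear speed of each of blank_178, blank_166, blank_154, blank_142 below 0.03 m/s and x of blank_166_center in the frame of demag_bed between -0.035 and 0.035 m and y of blank_166_center in the frame of demag_bed between -0.09 and 0.09 m and z of blank_166_center in the frame of demag_bed between 0.05 and 0.06 m and contact force between the fingers and blank_166 below 0.2 N and x of blank_154_center in the frame of demag_bed between -0.035 and 0.035 m and y of blank_154_center in the frame of demag_bed between -0.09 and 0.09 m and z of blank_154_center in the frame of demag_bed between 0.05 and 0.06 m and contact force between the fingers and blank_154 below 0.2 N and x of blank_142_center in the frame of demag_bed between -0.035 and 0.035 m and y of blank_142_center in the frame of demag_bed between -0.09 and 0.09 m and z of blank_142_center in the frame of demag_bed between 0.05 and 0.06 m and contact force between the fingers and blank_142 below 0.2 N), for 0.05 s.
6. with all blanks lying in the lanes of the demagnetiser, the medium key alone is pressed down (beyond 4 mm) (value of joint key_medium above 0.004 m and value of joint each of key_small, key_large below 0.002 m and angle between the z axis of each of blank_178_center, blank_166_center, blank_154_center, blank_142_center and the x axis of demag_bed, either way round below 0.1 rad and x of blank_178_center in the frame of demag_bed between -0.035 and 0.035 m and y of blank_178_center in the frame of demag_bed between -0.09 and 0.09 m and z of blank_178_center in the frame of demag_bed between 0.05 and 0.06 m and x of each of blank_178_nose, blank_166_nose, blank_154_nose, blank_142_nose in the frame of demag_bed above 0.03 m and contact force between the fingers and blank_178 below 0.2 N and linear speed of each of blank_178, blank_166, blank_154, blank_142 below 0.03 m/s and x of blank_166_center in the frame of demag_bed between -0.035 and 0.035 m and y of blank_166_center in the frame of demag_bed between -0.09 and 0.09 m and z of blank_166_center in the frame of demag_bed between 0.05 and 0.06 m and contact force between the fingers and blank_166 below 0.2 N and x of blank_154_center in the frame of demag_bed between -0.035 and 0.035 m and y of blank_154_center in the frame of demag_bed between -0.09 and 0.09 m and z of blank_154_center in the frame of demag_bed between 0.05 and 0.06 m and contact force between the fingers and blank_154 below 0.2 N and x of blank_142_center in the frame of demag_bed between -0.035 and 0.035 m and y of blank_142_center in the frame of demag_bed between -0.09 and 0.09 m and z of blank_142_center in the frame of demag_bed between 0.05 and 0.06 m and contact force between the fingers and blank_142 below 0.2 N), for 0.05 s.
7. with all blanks lying in the lanes of the demagnetiser, the large key alone is pressed down (beyond 4 mm) (value of joint key_large above 0.004 m and value of joint each of key_small, key_medium below 0.002 m and angle between the z axis of each of blank_178_center, blank_166_center, blank_154_center, blank_142_center and the x axis of demag_bed, either way round below 0.1 rad and x of blank_178_center in the frame of demag_bed between -0.035 and 0.035 m and y of blank_178_center in the frame of demag_bed between -0.09 and 0.09 m and z of blank_178_center in the frame of demag_bed between 0.05 and 0.06 m and x of each of blank_178_nose, blank_166_nose, blank_154_nose, blank_142_nose in the frame of demag_bed above 0.03 m and contact force between the fingers and blank_178 below 0.2 N and linear speed of each of blank_178, blank_166, blank_154, blank_142 below 0.03 m/s and x of blank_166_center in the frame of demag_bed between -0.035 and 0.035 m and y of blank_166_center in the frame of demag_bed between -0.09 and 0.09 m and z of blank_166_center in the frame of demag_bed between 0.05 and 0.06 m and contact force between the fingers and blank_166 below 0.2 N and x of blank_154_center in the frame of demag_bed between -0.035 and 0.035 m and y of blank_154_center in the frame of demag_bed between -0.09 and 0.09 m and z of blank_154_center in the frame of demag_bed between 0.05 and 0.06 m and contact force between the fingers and blank_154 below 0.2 N and x of blank_142_center in the frame of demag_bed between -0.035 and 0.035 m and y of blank_142_center in the frame of demag_bed between -0.09 and 0.09 m and z of blank_142_center in the frame of demag_bed between 0.05 and 0.06 m and contact force between the fingers and blank_142 below 0.2 N), for 0.05 s.
At the end, for the whole second after the job is handed in: Every blank present lies at rest in the notches of both combs (axis 55 +-5 mm above the underside, within 0.1 rad of the lanes), centred lengthwise within 35 mm, nose away from the robot; the keys are up; the knob is within 30 mm of where it stood (angle between the z axis of each of blank_178_center, blank_166_center, blank_154_center, blank_142_center and the x axis of demag_bed, either way round below 0.1 rad and x of blank_178_center in the frame of demag_bed between -0.035 and 0.035 m and y of blank_178_center in the frame of demag_bed between -0.09 and 0.09 m and z of blank_178_center in the frame of demag_bed between 0.05 and 0.06 m and x of each of blank_178_nose, blank_166_nose, blank_154_nose, blank_142_nose in the frame of demag_bed above 0.03 m and contact force between the fingers and blank_178 below 0.2 N and linear speed of each of blank_178, blank_166, blank_154, blank_142 below 0.03 m/s and x of blank_166_center in the frame of demag_bed between -0.035 and 0.035 m and y of blank_166_center in the frame of demag_bed between -0.09 and 0.09 m and z of blank_166_center in the frame of demag_bed between 0.05 and 0.06 m and contact force between the fingers and blank_166 below 0.2 N and x of blank_154_center in the frame of demag_bed between -0.035 and 0.035 m and y of blank_154_center in the frame of demag_bed between -0.09 and 0.09 m and z of blank_154_center in the frame of demag_bed between 0.05 and 0.06 m and contact force between the fingers and blank_154 below 0.2 N and x of blank_142_center in the frame of demag_bed between -0.035 and 0.035 m and y of blank_142_center in the frame of demag_bed between -0.09 and 0.09 m and z of blank_142_center in the frame of demag_bed between 0.05 and 0.06 m and contact force between the fingers and blank_142 below 0.2 N and value of joint each of key_small, key_medium, key_large below 0.002 m and distance of dapping_knob_mid from where it was at the start of the episode below 0.03 m); the robot touches nothing.
It fails at once if two keys are pressed at the same time (value of joint each of key_small, key_medium above 0.003 m or value of joint each of key_small, key_large above 0.003 m or value of joint each of key_medium, key_large above 0.003 m).
It fails at once if the wooden knob is knocked over or pushed away (distance of dapping_knob_mid from where it was at the start of the episode above 0.05 m).
Of blank_178, blank_166, blank_154, blank_142 only 3 to 4 are there at a start; the rules pass over those that are not, and their reading is None.
At some moment in a run one of control_box may be knocked a few centimetres aside while the robot is not near it.
It also fails if it takes over 210 s, if anything falls off the work surface, if the arm or the gripper's body presses on something with over 40 N, if the wrist force passes 120 N, or if a joint passes its speed limit or range.

### The arm

A 7-joint arm with a two-finger parallel gripper is mounted at the origin on a cart in front of the work surface, level with it; the furniture and walls round the work are solid. World frame = base frame: x ahead of the robot, y to its left, z up, the work surface at z = 0. Lengths are in m, angles in rad, forces in N, time in s.
With the tool pointing down it reaches from about 0.35 to 0.9 m from the base axis. Payload 8.1 kg.
Tool frame: the origin (TCP) lies on the centre line of the jaws, within the pads' length; the fingertips stand arm.tip_extent ahead of it and the grasp point (between the pads) lies 3 mm ahead of it (arm.tip_extent is the distance from the TCP to the fingertips, in m); y points along the fingers, z is the direction in which the jaws open and shut, and the axes are right-handed (so a half turn about y gives the same grasp; the last joint's range is limited). The gripper opens to 92 mm and grips with 3 to 60 N. Pads are 19 mm wide; open, the fingers measure 130 mm over their backs; the gripper's body (75 mm by 190 mm) begins 47 mm behind the grasp point.
Start: joints at [-1.239, 0.434, 0.025, 1.573, -0.012, 1.134, -0.075], TCP at [0.263, 0.567, 0.249] pointing down, gripper open.
Joint ranges: [-2.62, 2.62], [-0.44, 2.09], [-1.27, 1.32], [0.08, 2.57], [-1.32, 4.46], [0.12, 2], [-2.74, 2.74]. Speed limits (rad/s): [2.22, 2.22, 3.01, 3.01, 3.14, 3.14, 3.14].

### API

Orientations are given as a rotation vector (axis times angle).
In Python, from cell import observe, get_image, sign_off, boxes_of, place_of, arm gives the robot as it stands.
- The arm moves only by the tool arm_command, never from a script. Its argument "plan" is a list of rows, each a list of 2 entries, a list of its own where there are three numbers: the shift along the tool's x, y, z in m, then the turn, a rotation vector about the tool's x, y, z in degrees. In form: [[[tx, ty, tz], [ax, ay, az]], ...]. A call has 1 to 5 rows; each row is the pose to reach, as a shift and turn from the pose commanded when the call began, along the tool's axes at that moment; what a row does not reach only later rows make up. A row lasts 1/10 s, in which the tool goes at most 50 mm and 8.59 degrees, less where a joint would pass 70% of its speed; a pose out of reach is approached as far as the arm can. A call with a gripper value outside its range is refused whole. "fingers" is the closure, from -1 (fully open) to 1 (shut), set as the call begins (left out, the last holds). The fingers move at their own pace and stop on an object; "squeeze" is the grip in N (left out, the last holds). Time passes only in rows, so rows that repeat a pose let the fingers close. It gives the time, the measured TCP pose, the force and the opening at its end, in the units of the state.
- observe(): the state, without advancing time (a new reading comes with each control period).
- get_image(name): name is "scene" or "top" or "wrist"; returns a dict with "color" (480x640x3 uint8, red, green, blue), "camera_matrix" (3x3 intrinsics, pixels), "distortion" ([k1, k2, p1, p2, k3] as OpenCV has them; the pictures are not rectified), "world_to_cam" (4x4, takes a point from world to camera coordinates); the wrist camera has in their place "mount" (4x4, takes a point from camera to tool coordinates, whose origin is the TCP and whose axes are the tool frame's). Camera axes: x right, y up, looking along -z (the intrinsics and any distortion apply to the point x, -y, -z); pixel columns grow to the right and rows downward; lengths in m; the calibration is good to about 2 mm. A picture is of the moment at which its call begins: read the wrist's pose just before it. There is no depth.
- sign_off(): hands the job in, once; it reports no verdict.
Trained networks look in a picture, given as the dict that the camera call returned (one of the last four; its "shot" number tells which), for a name from the list of things; names that differ only in an ending like _2 or _b are one class to them, and where a whole thing is asked for, a point or a joint stands for the part that bears it (a point fixed in the world has none). Each returns a list of dicts, best first, with "confidence" (0 to 1); they miss things now and then, are a little off and sometimes report something else, mostly with a low value. They report only what shows in the picture. A call takes as long as a camera call.
- boxes_of(picture, thing): "point" ([column, row] in pixels, amid what is visible of it).
- place_of(picture, thing): "point" ([column, row] in pixels: a listed point, or the origin of a listed thing).
The state is a dict: "clock": time; "joints": joint angles; "dq": joint speeds; "joint_efforts": joint torques, N m; "position": TCP position; "ee_rot": TCP orientation; "force": force on the tool from outside, world axes, zero at the start; "ft_torque": the same for the moment, N m; "width": opening from 0.0 (shut) to 1.0 (fully open).
Only numpy, scipy, OpenCV 4.12 (cv2) and the standard library are available. Lean on these libraries where they do the work, as an engineer would, in place of code of your own. Each camera call takes 0.05 s, during which the arm holds its last target.

## Working session

There is one attempt and no reset: what is moved stays moved. The work goes in short steps, Python scripts to look and compute and a tool call to move; the robot and the scene stay as the last step left them, time stands still between calls to the robot, and variables do not carry over. Pictures are saved under pics/ and viewed, and the job is handed in when it is done.

Besides the shell and the picture viewer there is one more tool, called after "Emit:" by a JSON object that holds its "op" and its "data", one argument or row to a line. arm_command: Moves the arm, as the interface text tells. Its arguments: {"type":"object","properties":{"plan":{"type":"array","items":{"type":"array"}},"fingers":{"type":"number"},"squeeze":{"type":"number"}},"required":["plan"]}

```bash
ls; mkdir -p pics; cat > h.py <<'E'
import numpy as np, cv2, json
from scipy.spatial.transform import Rotation as R
from cell import observe,get_image,sign_off,boxes_of,place_of,arm
def save(im,name,pts=()):
    c=im['color'][:,:,::-1].copy()
    for p in pts: cv2.circle(c,(int(p[0]),int(p[1])),3,(0,0,255),1)
    cv2.imwrite('pics/'+name,c)
def toolpose():
    o=observe(); T=np.eye(4); T[:3,:3]=R.from_rotvec(o['ee_rot']).as_matrix(); T[:3,3]=o['position']; return T
def camT(im,T=None):
    # cam->world
    if 'world_to_cam' in im: return np.linalg.inv(np.array(im['world_to_cam']))
    return T@np.array(im['mount'])
def ray(im,p,T=None):
    K=np.array(im['camera_matrix']);D=np.array(im['distortion'])
    u=cv2.undistortPoints(np.array([[p]],float),K,D)[0,0]
    d=np.array([u[0],-u[1],-1.]); C=camT(im,T)
    d=C[:3,:3]@d; return C[:3,3],d/np.linalg.norm(d)
def at_z(im,p,z,T=None):
    o,d=ray(im,p,T); return o+d*(z-o[2])/d[2]
def proj(im,P,T=None):
    C=np.linalg.inv(camT(im,T)); q=(C[:3,:3]@np.atleast_2d(P).T).T+C[:3,3]
    q=q*[1,-1,-1]
    return cv2.projectPoints(q,np.zeros(3),np.zeros(3),np.array(im['camera_matrix']),np.array(im['distortion']))[0][:,0]
def tri(rays):
    A=np.zeros((3,3));b=np.zeros(3)
    for o,d in rays:
        M=np.eye(3)-np.outer(d,d);A+=M;b+=M@o
    return np.linalg.solve(A,b)
E
python3 - <<'E'
from h import *
o=observe(); print({k:np.round(v,3) for k,v in o.items()}); print(arm)
print(toolpose().round(3))
for n in ['scene','top']:
    im=get_image(n); save(im,n+'0.png'); print(n,camT(im).round(3),np.array(im['camera_matrix']).round(1),im['distortion'])
    for t in ['stand_block','v_cradle','v_block','demag_bed','key_small_top','key_medium_top','key_large_top','dapping_knob_mid']+['blank_%d_%s'%(l,s) for l in (178,166,154,142) for s in ('center','nose')]:
        print(t,[(np.round(d['point'],1).tolist(),round(d['confidence'],2)) for d in place_of(im,t)][:4])
E
```

```text
pics
{'clock': np.float64(0.0), 'joints': array([-1.239,  0.435,  0.025,  1.574, -0.012,  1.134, -0.075]), 'dq': array([ 0.001,  0.   ,  0.   , -0.   , -0.001, -0.002, -0.   ]), 'joint_efforts': array([ 0.0000e+00, -6.6785e+01,  9.8500e-01, -3.1445e+01, -6.1000e-02,
        4.3000e-02,  0.0000e+00]), 'position': array([0.263, 0.566, 0.248]), 'ee_rot': array([-1.545,  0.341, -0.341]), 'force': array([-0.145, -0.075,  0.333]), 'ft_torque': array([-0.008, -0.029,  0.047]), 'width': np.float64(1.004)}
<Robot object at 0x7f22f2d5c050>
[[ 0.907 -0.001  0.421  0.263]
 [-0.421 -0.001  0.907  0.566]
 [ 0.    -1.    -0.002  0.248]
 [ 0.     0.     0.     1.   ]]
scene [[-0.883  0.296 -0.364  0.232]
 [-0.469 -0.573  0.672  0.428]
 [-0.01   0.764  0.645  0.676]
 [ 0.     0.     0.     1.   ]] [[440.1   0.  312.5]
 [  0.  440.1 249.5]
 [  0.    0.    1. ]] [-0.08293764  0.          0.          0.          0.        ]
stand_block [([305.3, 383.5], 0.61)]
v_cradle [([255.4, 253.5], 0.74)]
v_block [([275.1, 279.2], 0.89)]
demag_bed [([337.0, 233.2], 0.8), ([309.8, 373.5], 0.41)]
key_small_top [
[... 635 characters left out ...]
8.9 244.5]
 [  0.    0.    1. ]] [-0.03103316  0.          0.          0.          0.        ]
stand_block [([228.2, 305.6], 0.57)]
v_cradle [([323.4, 192.7], 0.68)]
v_block [([321.7, 221.2], 0.81)]
demag_bed [([419.9, 234.4], 0.57)]
key_small_top [([324.4, 273.5], 0.4)]
key_medium_top [([342.8, 278.8], 0.41)]
key_large_top [([294.4, 274.2], 0.75)]
dapping_knob_mid [([487.1, 299.3], 0.74)]
blank_178_center [([419.8, 235.6], 0.54)]
blank_178_nose []
blank_166_center [([229.2, 298.3], 0.64)]
blank_166_nose [([238.4, 300.9], 0.75), ([227.6, 299.7], 0.57)]
blank_154_center []
blank_154_nose [([264.4, 303.9], 0.58)]
blank_142_center [([183.8, 298.5], 0.56)]
blank_142_nose [([190.1, 305.9], 0.72)]
```

```bash
cat > z.py <<'E'
from h import *
def crop(im,name,x0,y0,x1,y1,s):
    c=im['color'][:,:,::-1][y0:y1,x0:x1]; c=cv2.resize(c,None,fx=s,fy=s,interpolation=cv2.INTER_CUBIC); cv2.imwrite('pics/'+name,c)
E
python3 - <<'E'
from z import *
a=get_image('scene'); crop(a,'s1.png',220,170,420,440,2.2)
crop(a,'s2.png',240,180,400,330,4)
b=get_image('top'); crop(b,'t1.png',155,170,505,325,2.2)
crop(b,'t2.png',160,250,370,330,3.8)
crop(b,'t3.png',290,170,500,300,3.8)
E
cat > fit1.py <<'E'
from h import *
from scipy.optimize import least_squares
a=get_image('scene'); b=get_image('top')
S1=lambda p:(np.array(p)/2.2+[220,170]); S2=lambda p:np.array(p)/4+[240,180]
T2=lambda p:np.array(p)/3.8+[160,250]; T3=lambda p:np.array(p)/3.8+[290,170]
for n,ps,pt in [('L',(112,435),(30,181)),('M',(190,309),(222,178)),('R',(225,275),(334,182))]:
    r1=ray(a,S1(ps));r2=ray(b,T2(pt)); P=tri([r1,r2]); print(n,P.round(4), proj(a,P)-S1(ps),proj(b,P)-T2(pt))
for t in ['stand_block','v_cradle','v_block','demag_bed','key_small_top','key_medium_top','key_large_top','dapping_knob_mid']:
    pa=place_of(a,t);pb=place_of(b,t)
    if pa and pb:
        P=tri([ray(a,pa[0]['point']),ray(b,pb[0]['point'])]);print(t,P.round(4),(proj(a,P)-pa[0]['point']).round(1),(proj(b,P)-pb[0]['point']).round(1))
def fit(model,obs,x0):
    # model pts Nx3 local, obs list (im,idx,pix)
    def res(q):
        c,s=np.cos(q[2]),np.sin(q[2]);out=[]
        for im,p,px in obs:
            P=np.array([c*p[0]-s*p[1]+q[0],s*p[0]+c*p[1]+q[1],p[2]])
            out+=list(proj(im,P)[0]-px)
        return out
    r=least_squares(res,x0,loss='soft_l1'); print(r.x.round(4),np.array(res(r.x)).reshape(-1,2).round(1).tolist()); return r.x
near=[(312,205),(388,250),(468,298),(552,346),(630,393)];far=[(398,62),(474,106),(556,156),(638,203),(715,250)]
obs=[(b,(-.046,y,.061),T3(p)) for y,p in zip([.1,.05,0,-.05,-.1],near)]+[(b,(.046,y,.061),T3(p)) for y,p in zip([.1,.05,0,-.05,-.1],far)]
obs+=[(a,(-.046,y,.061),S2(p)) for y,p in zip([.1,.05,0,-.05,-.1],[(272,232),(350,207),(430,180),(492,157),(560,130)])]
print('demag');fit(None,obs,[.6,-.3,-.5])
print('vblock');
obs=[(b,(x,y,.01),T3(p)) for x,y,p in [(.06,.035,(82,78)),(.06,-.035,(196,97)),(-.06,-.035,(157,297)),(-.06,.035,(42,280))]]
fit(None,obs,[.5,-.1,-.2])
print('stand')
obs=[(b,(x,y,.055),T2(p)) for x,y,p in [(.028,.096,(57,147)),(.028,-.096,(416,147)),(-.028,-.096,(416,254)),(-.028,.096,(57,250))]]
fit(None,obs,[.3,.1,0])
print('box')
obs=[(b,(x,y,.04),T2(p)) for x,y,p in [(.026,.076,(478,53)),(.026,-.076,(752,70)),(-.026,-.076,(745,164)),(-.026,.076,(472,151))]]
fit(None,obs,[.3,.1,0])
E
python3 fit1.py
```

```text
L [0.4603 0.1344 0.1467] [[0.37356606 0.08971549]] [[-0.11080886 -0.27701824]]
M [0.4569 0.0344 0.1712] [[0.26963221 0.06252954]] [[-0.08140069 -0.2248745 ]]
R [ 0.4549 -0.0158  0.1597] [[0.39798262 0.08854422]] [[-0.12044461 -0.34936314]]
stand_block [4.557e-01 6.070e-02 2.000e-04] [[-2.1 -0.5]] [[0.6 1.7]]
v_cradle [ 0.6704 -0.1504  0.0625] [[1.4 0.4]] [[-0.6 -1.4]]
v_block [ 6.349e-01 -1.418e-01  5.000e-04] [[-1.  -0.3]] [[0.4 1. ]]
demag_bed [ 0.5908 -0.3555 -0.0007] [[-0.3 -0.1]] [[0.1 0.3]]
key_medium_top [ 0.496  -0.1881  0.0632] [[-1.1 -0.2]] [[0.4 1.1]]
key_large_top [ 0.5035 -0.093   0.0607] [[-0.2 -0.1]] [[0.1 0.2]]
dapping_knob_mid [ 0.4531 -0.4805  0.0291] [[1.6 0.2]] [[-0.7 -1.9]]
demag
[ 0.5914 -0.3557 -0.5872] [[-1.6, -1.0], [-0.4, -0.2], [-0.0, 0.0], [-0.4, 0.3], [1.0, 1.1], [-1.2, -0.1], [-0.2, 0.5], [-0.4, -0.3], [-0.5, -0.1], [1.0, 0.2], [0.1, -1.3], [-0.1, -1.6], [-1.4, -1.3], [1.1, -1.6], [1.4, -0.8]]
vblock
[ 0.6328 -0.1452 -0.2053] [[-0.9, -0.2], [0.6, -0.0], [1.2, 0.7], [-0.8, -0.4]]
stand
[ 0.4559  0.0569 -0.0281] [[0.8, -0.2], [0.4, -0.1], [-0.3, -0.2], [-0.9, 0.5]]
box
[ 0.5    -0.1424 -0.0841] [[-0.9, 0.2], [0.8, -0.3], [1.5, 0.4], [-1.3, -0.4]]
```

```bash
python3 - <<'E'
from h import *
print([x for x in dir(arm) if not x.startswith('__')]); print(arm.tip_extent)
print(observe()['clock'])
im=get_image('wrist'); print(np.array(im['mount']).round(4).tolist(),np.array(im['camera_matrix']).round(1).tolist(),im['distortion']); save(im,'w0.png')
E
```

```text
['PlanningError', 'tip_extent']
0.022
2.7
[[-0.0001, -0.9614, -0.2751, -0.074], [0.0004, 0.2751, -0.9614, -0.1349], [1.0, -0.0002, 0.0004, 0.0014], [0.0, 0.0, 0.0, 1.0]] [[347.0, 0.0, 320.3], [0.0, 347.0, 238.4], [0.0, 0.0, 1.0]] [-0.05168742  0.          0.          0.          0.        ]
```

```bash
python3 - <<'E'
from z import *
a=get_image('scene'); b=get_image('top')
crop(a,'s3.png',80,270,280,420,4); crop(b,'t4.png',90,130,260,270,4)
for p in [(213,278),(250,150),(180,190)]: print(at_z(b,p,0.03).round(3))
E
```

```text
[0.509 0.083 0.03 ]
[0.789 0.007 0.03 ]
[0.703 0.16  0.03 ]
```

```bash
python3 - <<'E'
from h import *
a=get_image('scene'); b=get_image('top')
for n,p,q in [('tip',(207.5,378),(180.5,243)),('fer',(198.8,349.5),(166,234)),('mid',(170,306),(131,209)),('collar',(110.5,306),(109,179)),('pink',(185,308),(170,209.5))]:
    P=tri([ray(a,p),ray(b,q)]); print(n,P.round(3),(proj(b,P)-q).round(1))
E
```

```text
tip [0.583 0.148 0.051] [[-0.3 -0.6]]
fer [0.583 0.149 0.13 ] [[-0.  -0.1]]
mid [0.599 0.167 0.239] [[1.5 2.4]]
collar [0.657 0.21  0.247] [[-0.6 -0.8]]
pink [0.617 0.124 0.182] [[-0.2 -0.4]]
```

```bash
cat >> h.py <<'E'
B=np.array([[1,0,0],[0,0,1],[0,-1,0]],float)
def Rt(psi,phi): return R.from_euler('z',psi).as_matrix()@R.from_euler('y',-phi).as_matrix()@B
def goto(P,psi,phi=0.):
    T=toolpose(); G=Rt(psi,phi); s=T[:3,:3].T@(np.array(P)-T[:3,3]); w=R.from_matrix(T[:3,:3].T@G).as_rotvec()
    print('shift',(s).round(4).tolist(),'turn',np.degrees(w).round(2).tolist(), 'n>=',max(np.linalg.norm(s)/.05,np.degrees(np.linalg.norm(w))/8.59).round(1))
def st():
    o=observe(); T=toolpose(); y=T[:3,1]; print('t',round(float(o['clock']),2),'pos',np.round(o['position'],4),'psi',round(float(np.arctan2(-T[0,2],T[1,2])),4),'phi',round(float(np.arctan2(np.hypot(y[0],y[1])*np.sign(y[0]),-y[2])),4),'zz',T[2,2].round(3),'F',np.round(o['force'],2),'w',round(float(o['width']),3),'q',np.round(o['joints'],2))
E
python3 -c "
from h import *
st(); goto([.44,.05,.33],-.205)"
```

```text
t 2.95 pos [0.2633 0.5669 0.2487] psi -0.4349 phi 0.0 zz 0.0 F [ 0.   -0.39 -0.1 ] w 1.0 q [-1.24  0.43  0.02  1.57 -0.01  1.13 -0.08]
shift [0.378, -0.0813, -0.3943] turn [-0.0, -13.17, -0.0] n>= 11.0
```

Emit:
{"op": "arm_command", "data": {
  "plan": [
    [[0,-0.05,0],[0,0,0]],
    [[0.03,-0.08,-0.03],[0,-2,0]],
    [[0.065,-0.08,-0.065],[0,-4,0]],
    [[0.1,-0.08,-0.1],[0,-6,0]],
    [[0.135,-0.08,-0.135],[0,-8,0]]
  ],
  "fingers": 0.217,
  "squeeze": 30
}}

```text
clock: 3.45
position: [0.3293, 0.3858, 0.3291]
ee_rot: [-1.558, 0.23, -0.231]
force: [0.6, -0.4, 0.4]
width: 0.612
```

```bash
python3 -c "
from h import *
st(); goto([.44,.05,.33],-.205)"
```

```text
t 3.45 pos [0.3293 0.3858 0.3291] psi -0.2936 phi 0.001 zz 0.001 F [ 0.61 -0.35  0.38] w 0.612 q [-1.02  0.18  0.06  1.73 -0.01  1.23  0.32]
shift [0.2032, -0.0011, -0.2894] turn [-0.05, -5.07, 0.02] n>= 7.1
```

Emit:
{"op": "arm_command", "data": {
  "plan": [
    [[0.03,0,-0.04],[0,-1,0]],
    [[0.06,0,-0.08],[0,-2,0]],
    [[0.09,0,-0.12],[0,-3,0]],
    [[0.115,0,-0.165],[0,-4,0]],
    [[0.145,0,-0.205],[0,-5,0]]
  ]
}}

```text
clock: 3.95
position: [0.4072, 0.1486, 0.329]
ee_rot: [-1.564, 0.162, -0.163]
force: [1.2, 0.8, 0.9]
width: 0.39
```

```bash
python3 -c "
from h import *
st(); goto([.44,.05,.33],-.205)"
```

```text
t 3.95 pos [0.4072 0.1486 0.329 ] psi -0.2071 phi 0.0009 zz 0.001 F [1.2  0.8  0.93] w 0.39 q [-0.7   0.04  0.24  1.89 -0.01  1.21  0.91]
shift [0.0524, -0.001, -0.0897] turn [-0.05, -0.12, 0.01] n>= 2.1
```

Emit:
{"op": "arm_command", "data": {
  "plan": [
    [[0.025,0,-0.045],[0,0,0]],
    [[0.052,0,-0.09],[0,0,0]],
    [[0.052,0,-0.09],[0,0,0]]
  ]
}}

```text
clock: 4.25
position: [0.4409, 0.0455, 0.3293]
ee_rot: [-1.565, 0.169, -0.172]
force: [0.0, 0.6, 0.1]
width: 0.396
```

```bash
python3 -c "
from h import *
st(); T=toolpose(); w=get_image('wrist'); save(w,'w1.png')
for P in [(.4569,.0344,.174),(.4549,-.0158,.162),(.4603,.1344,.15)]: print(proj(w,P,T).round(1))
for t in ['blank_166_center','blank_154_center','blank_142_center','stand_block','v_cradle','key_small_top']: print(t,[(np.round(d['point'],1).tolist(),round(d['confidence'],2)) for d in place_of(w,t)][:4])
"
```

```text
t 4.25 pos [0.4409 0.0455 0.3293] psi -0.2169 phi 0.0022 zz -0.001 F [0.02 0.65 0.13] w 0.396 q [-0.57  0.05  0.36  1.88 -0.02  1.21  1.16]
[[310.6 247.6]]
[[257.2 252.7]]
[[416.7 221.2]]
blank_166_center [([314.3, 224.6], 0.68)]
blank_154_center [([272.2, 232.7], 0.85), ([390.4, 195.9], 0.21)]
blank_142_center [([401.5, 205.2], 0.9), ([332.4, 208.1], 0.69)]
stand_block [([332.8, 208.9], 0.56)]
v_cradle []
key_small_top [([186.2, 280.1], 0.65)]
```

```bash
python3 -c "
from z import *
st(); T=toolpose(); w=get_image('wrist'); crop(w,'w1c.png',240,160,440,280,4); np.save('T1.npy',T)
"
```

```text
t 4.6 pos [0.4394 0.0534 0.3287] psi -0.2053 phi -0.0003 zz 0.0 F [0.69 0.33 0.4 ] w 0.394 q [-0.57  0.05  0.35  1.88 -0.02  1.21  1.15]
```

```bash
python3 -c "
from h import *
T=np.load('T1.npy'); w=get_image('wrist');a=get_image('scene');b=get_image('top')
S1=lambda p:(np.array(p)/2.2+[220,170]);T2=lambda p:np.array(p)/3.8+[160,250]
for n,z,ps,pt,pw in [('L',.15,(112,435),(30,181),(411,226.25)),('M',.174,(190,309),(222,178),(305.75,251.5)),('R',.162,(225,275),(334,182),(253.25,256.75))]:
    rs=[ray(a,S1(ps)),ray(b,T2(pt)),ray(w,pw,T)]; print(n,tri(rs).round(4),[ (r[0]+r[1]*(z-r[0][2])/r[1][2]).round(4).tolist() for r in rs])
"
```

```text
L [0.4605 0.1354 0.148 ] [[0.4594, 0.1363, 0.15], [0.4595, 0.133, 0.15], [0.461, 0.1367, 0.15]]
M [0.4573 0.0356 0.1716] [[0.4561, 0.0367, 0.174], [0.4562, 0.0336, 0.174], [0.4577, 0.0378, 0.174]]
R [ 0.4556 -0.0146  0.1597] [[0.4546, -0.0137, 0.162], [0.4541, -0.0165, 0.162], [0.4566, -0.0119, 0.162]]
```

```bash
python3 -c "
from h import *
goto([.457,.036,.167],-.205)"
```

```text
shift [0.0205, 0.1617, -0.0126] turn [0.0, -0.1, -0.0] n>= 3.3
```

Emit:
{"op": "arm_command", "data": {
  "plan": [
    [[0.02,0.03,-0.013],[0,0,0]],
    [[0.02,0.06,-0.013],[0,0,0]],
    [[0.02,0.09,-0.013],[0,0,0]],
    [[0.02,0.11,-0.013],[0,0,0]],
    [[0.02,0.11,-0.013],[0,0,0]]
  ]
}}

```text
clock: 5.3
position: [0.4549, 0.035, 0.2166]
ee_rot: [-1.566, 0.166, -0.16]
force: [0.1, 0.6, -0.9]
width: 0.395
```

Emit:
{"op": "arm_command", "data": {
  "plan": [
    [[0,0.02,0],[0,0,0]],
    [[0,0.04,0],[0,0,0]],
    [[0,0.052,0],[0,0,0]],
    [[0,0.052,0],[0,0,0]]
  ]
}}

```text
clock: 5.7
position: [0.4564, 0.0353, 0.1666]
ee_rot: [-1.565, 0.164, -0.162]
force: [-1.5, 0.3, 0.2]
width: 0.392
```

```bash
python3 -c "
from z import *
st(); T=toolpose(); w=get_image('wrist'); crop(w,'w2.png',200,180,460,380,3); a=get_image('scene'); crop(a,'s4.png',240,220,400,400,3.3);
goto([.457,.036,.167],-.205)"
```

```text
t 5.7 pos [0.4564 0.0353 0.1666] psi -0.2076 phi -0.0012 zz -0.0 F [-1.5   0.25  0.16] w 0.392 q [-0.49  0.27  0.36  2.09 -0.13  0.81  1.31]
shift [-0.0004, 0.0008, 0.0007] turn [-0.03, -0.16, 0.05] n>= 0.0
```

Emit:
{"op": "arm_command", "data": {
  "plan": [
    [[0,0,0],[0,0,0]],
    [[0,0,0],[0,0,0]],
    [[0,0,0],[0,0,0]],
    [[0,0,0],[0,0,0]],
    [[0,0,0],[0,0,0]]
  ],
  "fingers": 1,
  "squeeze": 40
}}

```text
clock: 6.3
position: [0.4569, 0.0351, 0.1671]
ee_rot: [-1.564, 0.163, -0.164]
force: [-0.2, -0.1, 2.7]
width: 0.138
```

Emit:
{"op": "arm_command", "data": {
  "plan": [
    [[0,-0.02,0],[0,0,0]],
    [[0,-0.05,0],[0,0,0]],
    [[0,-0.09,0],[0,0,0]],
    [[0,-0.13,0],[0,0,0]],
    [[0,-0.13,0],[0,0,0]]
  ]
}}

```text
clock: 6.8
position: [0.4589, 0.0352, 0.3012]
ee_rot: [-1.562, 0.158, -0.169]
force: [0.6, 0.1, -2.3]
width: 0.141
```

```bash
python3 -c "
from z import *
st(); T=toolpose(); w=get_image('wrist'); crop(w,'w3.png',200,180,460,380,3); a=get_image('scene'); crop(a,'s5.png',200,150,400,400,2.4);
"
```

```text
t 6.8 pos [0.4589 0.0352 0.3012] psi -0.2082 phi 0.0078 zz 0.004 F [ 0.61  0.05 -2.31] w 0.141 q [-0.54  0.1   0.39  1.9  -0.04  1.13  1.23]
```

```bash
cat >> h.py <<'E'
def wproj(w,Pt): return proj(w,Pt,np.eye(4))
E
python3 -c "
from h import *
w=get_image('wrist')
for x in (-.008,-.004,0,.004,.008): print(x,wproj(w,[(x,.159,0),(x,-.007,0)]).round(1).tolist())
for t in ['blank_166_center','blank_166_nose']: print(t,[(np.round(d['point'],1).tolist(),round(d['confidence'],2)) for d in place_of(w,t)][:4])
"
```

```text
-0.008 [[318.9, 218.0], [317.1, 307.0]]
-0.004 [[318.9, 222.5], [317.1, 315.8]]
0 [[318.9, 226.9], [317.1, 324.5]]
0.004 [[318.9, 231.4], [317.2, 333.0]]
0.008 [[318.9, 235.8], [317.2, 341.3]]
blank_166_center [([319.3, 259.7], 0.69), ([321.9, 228.4], 0.54)]
blank_166_nose [([323.2, 228.3], 0.91)]
```

```bash
python3 -c "
import cv2
c=cv2.imread('pics/top0.png')[180:256,292:350]; cv2.imwrite('pics/t5.png',cv2.resize(c,None,fx=10,fy=7.8,interpolation=cv2.INTER_CUBIC)[:600])
c=cv2.imread('pics/scene0.png')[230:305,240:310]; cv2.imwrite('pics/s6.png',cv2.resize(c,None,fx=8,fy=8,interpolation=cv2.INTER_CUBIC)[:600])
"
python3 - <<'E'
from h import *
# predicted features
b=get_image('top');a=get_image('scene')
def vc(O,psi,p):
    x,y,z=p; f=(x-z)*.7071; u=(x+z)*.7071
    return np.array([O[0]+f*np.cos(psi)-y*np.sin(psi),O[1]+f*np.sin(psi)+y*np.cos(psi),.058+u])
O=(.670,-.152)
ps=[(.006,s*.022,z) for z in (.011,.021,.092,.104) for s in (1,-1)]
for p in ps:
    P=vc(O,-.205,p); pa=proj(a,P)[0];pb=proj(b,P)[0]; print(p,P.round(3),'t5',((pb-[292,180])*[10,7.8]).round(),'s6',((pa-[240,230])*8).round())
E
```

```text
(0.006, 0.022, 0.011) [ 0.671 -0.13   0.07 ] t5 [202. 111.] s6 [124. 206.]
(0.006, -0.022, 0.011) [ 0.662 -0.173  0.07 ] t5 [413. 138.] s6 [240. 123.]
(0.006, 0.022, 0.021) [ 0.664 -0.128  0.077] t5 [193. 128.] s6 [140. 197.]
(0.006, -0.022, 0.021) [ 0.655 -0.171  0.077] t5 [406. 156.] s6 [257. 113.]
(0.006, 0.022, 0.092) [ 0.615 -0.118  0.127] t5 [128. 262.] s6 [267. 126.]
(0.006, -0.022, 0.092) [ 0.606 -0.161  0.127] t5 [354. 292.] s6 [387.  39.]
(0.006, 0.022, 0.104) [ 0.607 -0.116  0.136] t5 [116. 287.] s6 [290. 113.]
(0.006, -0.022, 0.104) [ 0.598 -0.159  0.136] t5 [345. 317.] s6 [411.  26.]
```

```bash
cat >> h.py <<'E'
VO=np.array([.672,-.152,.058]); VPSI=-.205
def vc(p,O=None,psi=None):
    O=VO if O is None else O; psi=VPSI if psi is None else psi
    x,y,z=p; f=(x-z)*.70711; u=(x+z)*.70711
    return np.array([O[0]+f*np.cos(psi)-y*np.sin(psi),O[1]+f*np.sin(psi)+y*np.cos(psi),O[2]+u])
E
python3 - <<'E'
from h import *
st()
goto([.46,.03,.34],-.205,np.radians(34)); goto([.46,.03,.34],-.205,np.radians(45))
E
```

```text
t 7.15 pos [0.4559 0.0349 0.2955] psi -0.208 phi -0.0026 zz -0.001 F [ 0.06  0.4  -2.13] w 0.143 q [-0.54  0.11  0.39  1.91 -0.05  1.13  1.23]
shift [0.005, -0.0445, -0.004] turn [0.12, -0.15, -34.13] n>= 4.0
shift [0.005, -0.0445, -0.004] turn [0.14, -0.14, -45.13] n>= 5.3
```

Emit:
{"op": "arm_command", "data": {
  "plan": [
    [[0.005,-0.02,0],[0,0,-7]],
    [[0.005,-0.04,0],[0,0,-15]],
    [[0.005,-0.045,0],[0,0,-23]],
    [[0.005,-0.045,0],[0,0,-31]],
    [[0.005,-0.045,0],[0,0,-39]]
  ]
}}

```text
clock: 7.65
position: [0.4608, 0.0338, 0.3414]
ee_rot: [-1.571, -0.364, -0.681]
force: [-0.2, -1.7, -2.0]
width: 0.137
```

```bash
python3 - <<'E'
from h import *
st()
print(vc((.05,0,.165)))
goto(vc((.09,0,.19)),VPSI,np.radians(45)); goto(vc((.05,0,.165)),VPSI,np.radians(45)); 
E
```

```text
t 7.65 pos [0.4608 0.0338 0.3414] psi -0.2082 phi 0.6636 zz -0.0 F [-0.16 -1.66 -1.98] w 0.137 q [-0.58 -0.22  0.06  2.28  0.72  0.69  0.36]
[ 0.59238506 -0.1354464   0.21002865]
shift [0.0847, 0.1747, -0.1384] turn [0.13, -0.13, -6.98] n>= 4.8
shift [0.048, 0.2044, -0.1384] turn [0.13, -0.13, -6.98] n>= 5.0
```

Emit:
{"op": "arm_command", "data": {
  "plan": [
    [[0.017,0.035,-0.028],[0,0,-2]],
    [[0.034,0.07,-0.056],[0,0,-4]],
    [[0.051,0.105,-0.083],[0,0,-6]],
    [[0.068,0.14,-0.11],[0,0,-7]],
    [[0.085,0.175,-0.138],[0,0,-7]]
  ]
}}

```text
clock: 8.15
position: [0.5757, -0.102, 0.2788]
ee_rot: [-1.572, -0.464, -0.78]
force: [0.8, 1.9, -0.7]
width: 0.143
```

```bash
python3 - <<'E'
from z import *
a=get_image('scene');b=get_image('top'); T=toolpose(); w=get_image('wrist');st()
save(w,'w4.png'); crop(a,'s7.png',210,150,370,310,3.7); crop(b,'t7.png',270,160,420,270,5)
goto(vc((.05,0,.165)),VPSI,np.radians(45)); 
E
```

```text
t 8.3 pos [ 0.5754 -0.1036  0.2796] psi -0.2198 phi 0.7902 zz -0.013 F [ 0.13  0.63 -2.13] w 0.14 q [-0.19  0.05  0.17  2.31  1.55  0.17 -0.14]
shift [-0.0331, 0.066, -0.0264] turn [1.13, -0.06, 0.26] n>= 1.6
```

Emit:
{"op": "arm_command", "data": {
  "plan": [
    [[-0.006,0.013,-0.005],[0,0,0]],
    [[-0.012,0.026,-0.01],[0,0,0]],
    [[-0.018,0.04,-0.016],[1,0,0]],
    [[-0.025,0.053,-0.026],[1,0,0]],
    [[-0.033,0.066,-0.026],[1,0,0]]
  ]
}}

```text
clock: 8.8
position: [0.5943, -0.1305, 0.2126]
ee_rot: [-1.552, -0.476, -0.776]
force: [0.5, -1.1, -2.0]
width: 0.14
```

```bash
python3 - <<'E'
from z import *
st();goto(vc((.05,0,.165)),VPSI,np.radians(45)); 
E
```

```text
t 8.8 pos [ 0.5943 -0.1305  0.2126] psi -0.1998 phi 0.7951 zz 0.002 F [ 0.46 -1.14 -2.04] w 0.14 q [ 0.25  0.23 -0.19  2.33  2.59  0.25 -1.1 ]
shift [-0.0025, 0.0012, -0.0053] turn [-0.27, 0.15, 0.55] n>= 0.1
```

Emit:
{"op": "arm_command", "data": {
  "plan": [
    [[-0.002,0.001,-0.005],[0,0,0.5]],
    [[-0.002,0.001,-0.005],[0,0,0.5]],
    [[-0.002,0.001,-0.005],[0,0,0.5]]
  ]
}}

```text
clock: 9.1
position: [0.5923, -0.1364, 0.2109]
ee_rot: [-1.556, -0.467, -0.77]
force: [-0.3, -0.5, -1.8]
width: 0.14
```

```bash
python3 - <<'E'
from z import *
st();goto(vc((.05,0,.165)),VPSI,np.radians(45)); T=toolpose();np.save('T2.npy',T)
a=get_image('scene');b=get_image('top');w=get_image('wrist');crop(w,'w5.png',200,0,460,200,3); crop(a,'s7.png',210,150,370,310,3.7); crop(b,'t7.png',280,160,380,260,6)
E
```

```text
t 9.1 pos [ 0.5923 -0.1364  0.2109] psi -0.2026 phi 0.7853 zz -0.0 F [-0.35 -0.53 -1.83] w 0.14 q [ 0.26  0.23 -0.19  2.33  2.59  0.23 -1.09]
shift [-0.0007, 0.0006, 0.001] turn [-0.09, 0.1, -0.0] n>= 0.0
```

```bash
python3 - <<'E'
from h import *
from scipy.optimize import least_squares
T=np.load('T2.npy'); w=get_image('wrist')
W5=lambda p:np.array(p)/3+[200,0]
obs=[((-.06,-.035,.01),(232,62)),((-.06,.035,.01),(523,62)),((.06,-.035,.01),(265,428)),((.06,.035,.01),(472,430))]
def res(q):
    c,s=np.cos(q[2]),np.sin(q[2]);o=[]
    for p,px in obs: o+=list(proj(w,np.array([c*p[0]-s*p[1]+q[0],s*p[0]+c*p[1]+q[1],p[2]+ (q[3] if len(q)>3 else 0)]),T)[0]-W5(px))
    return o
r=least_squares(res,[.633,-.145,-.2]);print(r.x.round(4),np.round(r.fun,1))
r=least_squares(res,[.633,-.145,-.2,0]);print(r.x.round(4),np.round(r.fun,1))
for z in (.092,.104):
  for y in (-.022,.022):
    print(z,y,[((proj(w,vc((x,y,z)),T)[0]-[200,0])*3).round().tolist() for x in (-.0,.006)])
# held blank nose
for t in ['blank_166_nose','v_cradle','v_block']: print(t,[(np.round(d['point'],1).tolist(),round(d['confidence'],2)) for d in place_of(w,t)][:3])
a=get_image('scene');b=get_image('top')
for im,n in ((a,'a'),(b,'b')):
    print(n,proj(im,(T@np.array([0,.159,0,1]))[:3]),[(np.round(d['point'],1).tolist(),round(d['confidence'],2)) for d in place_of(im,'blank_166_nose')][:3])
E
```

```text
[ 0.6348 -0.1406 -0.2116] [-2.7 -1.1  2.5 -0.  -1.2  2.   1.5  1.8]
[ 0.6398 -0.1416 -0.2118 -0.0083] [-0.9 -0.1  0.6  0.9 -0.3 -0.5  0.7 -0.6]
0.092 -0.022 [[249.0, 543.0], [249.0, 573.0]]
0.092 0.022 [[470.0, 543.0], [469.0, 573.0]]
0.104 -0.022 [[242.0, 550.0], [243.0, 582.0]]
0.104 0.022 [[476.0, 550.0], [475.0, 582.0]]
blank_166_nose [([319.1, 226.0], 0.72), ([319.7, 85.1], 0.44)]
v_cradle [([321.3, 169.4], 0.97), ([78.7, 89.5], 0.54)]
v_block [([318.9, 87.2], 0.93)]
a [[249.58818144 233.25529529]] [([249.1, 232.9], 0.44), ([325.1, 352.6], 0.15)]
b [[325.58618225 174.4386797 ]] [([325.0, 171.9], 0.63), ([227.1, 302.0], 0.34)]
```

```bash
sed -i 's/VO=np.array(\[.672,-.152,.058\])/VO=np.array([.672,-.1505,.058])/' h.py; python3 - <<'E'
from z import *
st();goto(vc((.022,0,.164)),VPSI,np.radians(45)); 
E
```

```text
t 9.65 pos [ 0.5921 -0.1369  0.2099] psi -0.2028 phi 0.7846 zz 0.0 F [ 0.55  0.05 -1.07] w 0.147 q [ 0.26  0.24 -0.19  2.33  2.6   0.24 -1.1 ]
shift [-0.0282, 0.0007, 0.003] turn [-0.11, 0.07, -0.05] n>= 0.6
```

Emit:
{"op": "arm_command", "data": {
  "plan": [
    [[-0.01,0,0.003],[0,0,0]],
    [[-0.02,0,0.003],[0,0,0]],
    [[-0.028,0,0.003],[0,0,0]],
    [[-0.028,0,0.003],[0,0,0]],
    [[-0.028,0,0.003],[0,0,0]]
  ]
}}

```text
clock: 10.15
position: [0.5731, -0.1302, 0.1897]
ee_rot: [-1.556, -0.465, -0.77]
force: [0.7, 0.2, -1.5]
width: 0.141
```

```bash
python3 - <<'E'
from z import *
st();goto(vc((.022,0,.164)),VPSI,np.radians(45)); T=toolpose();np.save('T2.npy',T)
a=get_image('scene');b=get_image('top');w=get_image('wrist');crop(w,'w6.png',200,60,460,260,3); crop(a,'s8.png',230,190,320,290,6); crop(b,'t8.png',280,160,380,260,6)
E
```

```text
t 10.15 pos [ 0.5731 -0.1302  0.1897] psi -0.2031 phi 0.7839 zz 0.001 F [ 0.66  0.19 -1.53] w 0.141 q [ 0.3   0.26 -0.25  2.39  2.64  0.32 -1.15]
shift [0.0003, 0.0006, 0.0002] turn [-0.1, 0.05, -0.09] n>= 0.0
```

Emit:
{"op": "arm_command", "data": {
  "plan": [
    [[-0.006,0,0.001],[0,0,0]],
    [[-0.012,0,0.001],[0,0,0]],
    [[-0.017,0,0.001],[0,0,0]],
    [[-0.017,0,0.001],[0,0,0]]
  ]
}}

```text
clock: 10.7
position: [0.561, -0.1265, 0.1774]
ee_rot: [-1.556, -0.465, -0.769]
force: [-0.3, -0.0, -0.5]
width: 0.144
```

```bash
python3 - <<'E'
from z import *
st();goto(vc((.0,0,.164)),VPSI,np.radians(45)); T=toolpose();np.save('T2.npy',T)
a=get_image('scene');w=get_image('wrist');crop(w,'w7.png',200,60,460,260,3); crop(a,'s9.png',230,190,320,290,6)
E
```

```text
t 10.7 pos [ 0.561  -0.1265  0.1774] psi -0.2029 phi 0.7835 zz 0.0 F [-0.25 -0.04 -0.54] w 0.144 q [ 0.31  0.27 -0.28  2.42  2.67  0.37 -1.19]
shift [-0.0041, 0.0007, -0.0009] turn [-0.1, 0.07, -0.11] n>= 0.1
```

Emit:
{"op": "arm_command", "data": {
  "plan": [
    [[-0.0015,0,0],[0,0,0]],
    [[-0.003,0,0],[0,0,0]],
    [[-0.0045,0,0],[0,0,0]],
    [[-0.0045,0,0],[0,0,0]]
  ]
}}

```text
clock: 11.2
position: [0.5596, -0.1262, 0.1758]
ee_rot: [-1.555, -0.468, -0.772]
force: [1.7, -1.4, 2.5]
width: 0.138
```

```bash
python3 - <<'E'
from z import *
st();goto(vc((.0,0,.164)),VPSI,np.radians(45))
E
```

```text
t 11.2 pos [ 0.5596 -0.1262  0.1758] psi -0.203 phi 0.7871 zz 0.0 F [ 1.71 -1.38  2.54] w 0.138 q [ 0.32  0.28 -0.29  2.43  2.68  0.38 -1.19]
shift [-0.002, 0.0007, -0.0009] turn [-0.09, 0.07, 0.1] n>= 0.0
```

Emit:
{"op": "arm_command", "data": {
  "plan": [
    [[0,0,0],[0,0,0]],
    [[0,0,0],[0,0,0]],
    [[0,0,0],[0,0,0]],
    [[0,0,0],[0,0,0]],
    [[0,0,0],[0,0,0]]
  ],
  "fingers": 0.2
}}

```text
clock: 11.7
position: [0.5585, -0.1259, 0.1748]
ee_rot: [-1.555, -0.465, -0.769]
force: [0.6, 0.6, 0.2]
width: 0.395
```

```bash
python3 - <<'E'
from z import *
st();goto(vc((.0,0,.164)),VPSI,np.radians(45)); T=toolpose();np.save('T2.npy',T)
a=get_image('scene');w=get_image('wrist');b=get_image('top');crop(w,'w8.png',200,100,460,300,3); crop(a,'s10.png',230,190,320,290,6);crop(b,'t10.png',280,160,380,260,6)
for p in [(0,0,0),(0,0,.166)]: print(proj(a,vc(p)),proj(b,vc(p)))
E
```

```text
t 11.7 pos [ 0.5585 -0.1259  0.1748] psi -0.2027 phi 0.7842 zz 0.0 F [0.59 0.58 0.25] w 0.395 q [ 0.32  0.28 -0.29  2.43  2.68  0.38 -1.19]
shift [-0.0004, 0.0007, -0.001] turn [-0.11, 0.07, -0.07] n>= 0.0
[[260.93592131 254.21513453]] [[322.50411921 195.09397209]]
[[300.63063732 232.27928206]] [[307.96012674 237.88920679]]
```

Emit:
{"op": "arm_command", "data": {
  "plan": [
    [[0,-0.02,0],[0,0,0]],
    [[0,-0.045,0],[0,0,0]],
    [[0.01,-0.07,0],[0,0,0]],
    [[0.04,-0.09,0],[0,0,3]],
    [[0.07,-0.11,0],[0,0,8]]
  ]
}}

```text
clock: 12.35
position: [0.5188, -0.1396, 0.2452]
ee_rot: [-1.618, -0.442, -0.781]
force: [0.7, 0.1, 0.7]
width: 0.403
```

```bash
cat >> h.py <<'E'
def gpose(zc,phi,depth=.010,back=0.,x=0.,y=0.):
    G=Rt(VPSI,phi); return vc((x,y,zc))-G[:,1]*(depth+back)
E
python3 - <<'E'
from z import *
st(); th=np.radians(-10)
a=get_image('scene');b=get_image('top');crop(a,'s11.png',230,170,320,290,5);crop(b,'t11.png',280,160,380,260,6)
goto(gpose(.066,th,back=.08),VPSI,th);print(gpose(.066,th).round(4))
E
```

```text
t 12.35 pos [ 0.5188 -0.1396  0.2452] psi -0.2441 phi 0.7783 zz -0.048 F [0.69 0.12 0.7 ] w 0.403 q [ 0.23  0.05 -0.18  2.42  2.07  0.2  -0.6 ]
shift [0.0488, 0.1199, 0.0284] turn [3.43, -1.51, 54.54] n>= 6.4
[ 0.628  -0.1414  0.1145]
```

```bash

python3 - <<'E'
from z import *
st(); th=np.radians(-10)
goto([.57,-.13,.29],VPSI,np.radians(8));goto([.61,-.137,.25],VPSI,np.radians(-10))
E
```

```text
t 12.45 pos [ 0.52   -0.1403  0.2457] psi -0.2463 phi 0.7799 zz -0.048 F [-0.28  0.72  0.62] w 0.396 q [ 0.23  0.05 -0.18  2.42  2.07  0.2  -0.61]
shift [0.0646, 0.0, 0.0201] turn [3.55, -0.93, 36.55] n>= 4.3
shift [0.0654, 0.0568, 0.0249] turn [3.43, -1.51, 54.54] n>= 6.4
```

Emit:
{"op": "arm_command", "data": {
  "plan": [
    [[0.02,0,0.01],[0,0,7]],
    [[0.04,0,0.02],[1,0,15]],
    [[0.055,0,0.02],[2,0,23]],
    [[0.065,0,0.02],[3,0,31]],
    [[0.065,0,0.02],[3,0,37]]
  ]
}}

```text
clock: 12.95
position: [0.5579, -0.1636, 0.281]
ee_rot: [-1.727, -0.317, -0.752]
force: [0.1, -1.5, 0.1]
width: 0.398
```

```bash

python3 - <<'E'
from z import *
st(); th=np.radians(-10)
goto(gpose(.066,th,back=.08),VPSI,th)
E
```

```text
t 12.95 pos [ 0.5579 -0.1636  0.281 ] psi -0.3263 phi 0.699 zz -0.126 F [ 0.14 -1.5   0.09] w 0.398 q [ 0.12  0.07 -0.11  2.21  0.98  0.36  0.46]
shift [0.0047, 0.1092, 0.0559] turn [9.02, -5.03, 48.93] n>= 5.8
```

Emit:
{"op": "arm_command", "data": {
  "plan": [
    [[0,0,0],[0,0,0]],
    [[0,0,0],[0,0,0]],
    [[0,0,0],[0,0,0]],
    [[0,0,0],[0,0,0]]
  ]
}}

```text
clock: 13.35
position: [0.5571, -0.1635, 0.2806]
ee_rot: [-1.726, -0.319, -0.752]
force: [0.3, -0.1, -0.1]
width: 0.398
```

```bash

python3 - <<'E'
from z import *
st(); th=np.radians(-10)
goto(gpose(.066,th,back=.08),VPSI,th)
E
```

```text
t 13.35 pos [ 0.5571 -0.1635  0.2806] psi -0.3252 phi 0.6999 zz -0.126 F [ 0.29 -0.1  -0.07] w 0.398 q [ 0.13  0.07 -0.11  2.22  0.98  0.36  0.46]
shift [0.0054, 0.1095, 0.0559] turn [9.0, -4.96, 48.99] n>= 5.8
```

Emit:
{"op": "arm_command", "data": {
  "plan": [
    [[0,0.0,0.012],[2,-1,8]],
    [[0,0.02,0.024],[4,-2,16]],
    [[0,0.04,0.036],[6,-3,24]],
    [[0.003,0.065,0.048],[7,-4,32]],
    [[0.005,0.08,0.056],[8,-4,40]]
  ]
}}

```text
clock: 13.85
position: [0.6257, -0.1351, 0.2157]
ee_rot: [-1.609, 0.111, -0.235]
force: [1.3, -1.3, -0.1]
width: 0.4
```

```bash

python3 - <<'E'
from z import *
st(); th=np.radians(-10)
goto(gpose(.066,th,back=.08),VPSI,th)
E
```

```text
t 13.85 pos [ 0.6257 -0.1351  0.2157] psi -0.2205 phi 0.0909 zz -0.037 F [ 1.32 -1.26 -0.08] w 0.4 q [ 0.26  0.46 -0.22  1.64  0.17  0.99  1.32]
shift [0.0156, 0.024, -0.0045] turn [2.07, -0.98, 14.75] n>= 1.7
```

Emit:
{"op": "arm_command", "data": {
  "plan": [
    [[0.008,0.01,-0.004],[1,0,7]],
    [[0.016,0.024,-0.004],[2,-1,15]],
    [[0.016,0.024,-0.004],[2,-1,15]],
    [[0.016,0.024,-0.004],[2,-1,15]]
  ]
}}

```text
clock: 14.25
position: [0.6416, -0.1444, 0.1914]
ee_rot: [-1.546, 0.3, -0.024]
force: [0.2, 0.4, 0.9]
width: 0.396
```

```bash

python3 - <<'E'
from z import *
st(); th=np.radians(-10)
goto(gpose(.066,th,back=.08),VPSI,th);goto(gpose(.066,th,back=.0),VPSI,th)
T=toolpose(); w=get_image('wrist'); crop(w,'w9.png',200,150,460,350,3);b=get_image('top');crop(b,'t11.png',280,160,380,260,6)
print(wproj(w,[(0,.09,0),(0,.05,0)]))
E
```

```text
t 14.25 pos [ 0.6416 -0.1444  0.1914] psi -0.2069 phi -0.1758 zz -0.004 F [0.25 0.44 0.86] w 0.396 q [ 0.27  0.65 -0.22  1.37  0.12  1.31  1.41]
shift [-0.0004, -0.0019, 0.0002] turn [0.22, -0.15, -0.07] n>= 0.0
shift [-0.0003, 0.0781, 0.0005] turn [0.22, -0.15, -0.07] n>= 1.6
[[318.43864611 251.24608462]
 [318.04748721 272.99275619]]
```

Emit:
{"op": "arm_command", "data": {
  "plan": [
    [[0,0.02,0.002],[0,0,0]],
    [[0,0.04,0.002],[0,0,0]],
    [[0,0.06,0.002],[0,0,0]],
    [[0,0.078,0.002],[0,0,0]],
    [[0,0.078,0.002],[0,0,0]]
  ]
}}

```text
clock: 14.85
position: [0.6273, -0.1384, 0.1181]
ee_rot: [-1.546, 0.295, -0.024]
force: [-0.4, 0.8, 1.8]
width: 0.396
```

```bash

python3 - <<'E'
from z import *
st(); th=np.radians(-10)
goto(gpose(.066,th,back=.0),VPSI,th)
T=toolpose(); w=get_image('wrist'); crop(w,'w10.png',200,150,460,350,3);b=get_image('scene');crop(b,'s12.png',210,160,330,300,4.2)
E
```

```text
t 14.85 pos [ 0.6273 -0.1384  0.1181] psi -0.2043 phi -0.1732 zz -0.003 F [-0.44  0.83  1.82] w 0.396 q [ 0.27  0.69 -0.22  1.49  0.13  1.15  1.39]
shift [0.0019, 0.0033, -0.0027] turn [0.18, 0.01, 0.08] n>= 0.1
```

Emit:
{"op": "arm_command", "data": {
  "plan": [
    [[0.001,0.003,-0.0015],[0,0,0]],
    [[0.001,0.003,-0.0015],[0,0,0]]
  ]
}}

```text
clock: 15.15
position: [0.6299, -0.1407, 0.1154]
ee_rot: [-1.545, 0.294, -0.026]
force: [-0.3, 0.4, -0.1]
width: 0.401
```

Emit:
{"op": "arm_command", "data": {
  "plan": [
    [[0,0,0],[0,0,0]],
    [[0,0,0],[0,0,0]],
    [[0,0,0],[0,0,0]],
    [[0,0,0],[0,0,0]],
    [[0,0,0],[0,0,0]]
  ],
  "fingers": 1,
  "squeeze": 45
}}

```text
clock: 15.65
position: [0.6294, -0.1407, 0.1143]
ee_rot: [-1.545, 0.296, -0.025]
force: [0.6, -0.8, 0.9]
width: 0.138
```

```bash

python3 - <<'E'
from z import *
st(); th=np.radians(-10)
goto(gpose(.066,th,back=.0),VPSI,th)
T=toolpose(); np.save('Tg1.npy',T); w=get_image('wrist'); crop(w,'w11.png',200,150,460,350,3);b=get_image('scene');crop(b,'s13.png',210,160,330,300,4.2)
E
```

```text
t 15.65 pos [ 0.6294 -0.1407  0.1143] psi -0.2051 phi -0.1738 zz -0.002 F [ 0.55 -0.83  0.95] w 0.138 q [ 0.27  0.7  -0.21  1.48  0.13  1.15  1.39]
shift [-0.0012, -0.0, -0.0009] turn [0.11, -0.03, 0.04] n>= 0.0
```

Emit:
{"op": "arm_command", "data": {
  "plan": [
    [[0.006,-0.008,0],[0,0,0]],
    [[0.0115,-0.0165,0],[0,0,0]],
    [[0.02,-0.035,0],[0,0,0]],
    [[0.02,-0.07,0],[0,0,0]],
    [[0.02,-0.1,0],[0,0,0]]
  ]
}}

```text
clock: 16.25
position: [0.6666, -0.1474, 0.2109]
ee_rot: [-1.544, 0.295, -0.024]
force: [0.8, 0.3, -2.0]
width: 0.138
```

```bash
sed -i 's/-.1505,.058/-.1496,.058/' h.py; cat >> h.py <<'E'
DO=np.array([.5914,-.3557]); DPSI=-.587
def bed(x,y,z): c,s=np.cos(DPSI),np.sin(DPSI); return np.array([DO[0]+c*x-s*y,DO[1]+s*x+c*y,z])
def dpose(lane,xg,phi,depth=.010,up=0.,dx=0.):
    # tcp so that the grasped axis point (tool y=depth) is at bed x=xg, lane, z=.055+up
    return bed(xg+dx,lane,.055+up)-Rt(DPSI,phi)[:,1]*depth
E
python3 - <<'E'
from z import *
st(); th=np.radians(35)
print(dpose(-.025,.019,th,up=.06)); goto(dpose(-.025,.019,th,up=.12),DPSI,th); goto(dpose(-.025,.019,th,up=.05),DPSI,th)
a=get_image('scene');crop(a,'s14.png',200,100,380,300,3)
E
```

```text
t 16.25 pos [ 0.6666 -0.1474  0.2109] psi -0.2045 phi -0.1734 zz -0.001 F [ 0.84  0.25 -2.  ] w 0.138 q [ 0.26  0.67 -0.21  1.27  0.11  1.38  1.42]
[ 0.58859724 -0.38386176  0.12319152]
shift [-0.0231, 0.0324, -0.2473] turn [-4.83, 21.96, -44.36] n>= 5.8
shift [-0.0111, 0.1013, -0.2472] turn [-4.83, 21.96, -44.36] n>= 5.8
```

Emit:
{"op": "arm_command", "data": {
  "plan": [
    [[-0.004,0.005,-0.04],[-1,3.5,-7.3]],
    [[-0.008,0.01,-0.08],[-1.6,7.3,-14.8]],
    [[-0.012,0.016,-0.12],[-2.4,11,-22]],
    [[-0.015,0.021,-0.163],[-3.2,14.6,-29.5]],
    [[-0.019,0.027,-0.205],[-4,18.3,-37]]
  ]
}}

```text
clock: 16.8
position: [0.6012, -0.3452, 0.1884]
ee_rot: [-1.648, 0.033, -0.784]
force: [1.3, -2.6, -2.8]
width: 0.14
```

```bash

python3 - <<'E'
from z import *
st(); th=np.radians(35)
goto(dpose(-.025,.019,th,up=.08),DPSI,th)
E
```

```text
t 16.8 pos [ 0.6012 -0.3452  0.1884] psi -0.5274 phi 0.4877 zz -0.02 F [ 1.33 -2.63 -2.83] w 0.14 q [ 0.44  0.4  -0.05  1.92  0.27  0.35  1.22]
shift [-0.0139, 0.0446, -0.0388] turn [-0.79, 3.52, -7.04] n>= 1.2
```

Emit:
{"op": "arm_command", "data": {
  "plan": [
    [[-0.007,0.015,-0.019],[0,2,-3.5]],
    [[-0.014,0.03,-0.039],[-0.8,3.5,-7]],
    [[-0.014,0.045,-0.039],[-0.8,3.5,-7]],
    [[-0.014,0.045,-0.039],[-0.8,3.5,-7]],
    [[-0.014,0.045,-0.039],[-0.8,3.5,-7]]
  ]
}}

```text
clock: 17.3
position: [0.589, -0.383, 0.1431]
ee_rot: [-1.655, -0.014, -0.921]
force: [-0.3, -1.5, -1.5]
width: 0.139
```

```bash

python3 - <<'E'
from z import *
st(); th=np.radians(35)
goto(dpose(-.025,.019,th,up=.08),DPSI,th);goto(dpose(-.025,.019,th,up=.02),DPSI,th)
T=toolpose(); w=get_image('wrist'); crop(w,'w12.png',200,0,460,260,2.3);a=get_image('scene');crop(a,'s14.png',240,100,400,270,3.5);b=get_image('top');crop(b,'t14.png',350,170,490,290,5)
E
```

```text
t 17.3 pos [ 0.589  -0.383   0.1431] psi -0.5857 phi 0.6028 zz -0.006 F [-0.27 -1.52 -1.47] w 0.139 q [ 0.53  0.46 -0.09  2.04  1.19  0.12  0.3 ]
shift [0.0002, 0.0, -0.0009] turn [0.24, 0.26, -0.46] n>= 0.1
shift [-0.0338, 0.0494, -0.0005] turn [0.24, 0.26, -0.46] n>= 1.2
```

```bash
cat > kin.py <<'E'
import numpy as np
from scipy.optimize import least_squares
from scipy.spatial.transform import Rotation as R
# q, pos, psi, phi,roll zz
D=[
([-1.239,.434,.025,1.573,-.012,1.134,-.075],[.263,.567,.249],-.434,0,0),
([-.57,.05,.35,1.88,-.02,1.21,1.15],[.4394,.0534,.3287],-.2053,0,0),
([-.49,.27,.36,2.09,-.13,.81,1.31],[.4564,.0353,.1666],-.2076,-.0012,0),
([-.54,.11,.39,1.91,-.05,1.13,1.23],[.4559,.0349,.2955],-.208,-.0026,-.001),
([-.58,-.22,.06,2.28,.72,.69,.36],[.4608,.0338,.3414],-.2082,.6636,0),
([.26,.24,-.19,2.33,2.6,.24,-1.1],[.5921,-.1369,.2099],-.2028,.7846,0),
([.3,.26,-.25,2.39,2.64,.32,-1.15],[.5731,-.1302,.1897],-.2031,.7839,.001),
([.32,.28,-.29,2.43,2.68,.38,-1.19],[.5585,-.1259,.1748],-.2027,.7842,0),
([.13,.07,-.11,2.22,.98,.36,.46],[.5571,-.1635,.2806],-.3252,.6999,-.126),
([.27,.65,-.22,1.37,.12,1.31,1.41],[.6416,-.1444,.1914],-.2069,-.1758,-.004),
([.27,.69,-.22,1.49,.13,1.15,1.39],[.6273,-.1384,.1181],-.2043,-.1732,-.003),
([.26,.67,-.21,1.27,.11,1.38,1.42],[.6666,-.1474,.2109],-.2045,-.1734,-.001),
([.53,.46,-.09,2.04,1.19,.12,.3],[.589,-.383,.1431],-.5857,.6028,-.006),
]
Bm=np.array([[1,0,0],[0,0,1],[0,-1,0]],float)
def Rt(psi,phi): return R.from_euler('z',psi).as_matrix()@R.from_euler('y',-phi).as_matrix()@Bm
def T(R_,p): M=np.eye(4);M[:3,:3]=R_;M[:3,3]=p;return M
rz=lambda a:R.from_euler('z',a).as_matrix(); ry=lambda a:R.from_euler('y',a).as_matrix()
def fk(q,p,s):
    h,y1,y2,y3,a,e1,e2,b,c,e3,g1,g7,y4=p
    M=T(rz(s[0]*q[0]+g1),[0,0,h])@T(ry(q[1]),[0,y1,0])@T(rz(s[1]*q[2]),[e1,y2,a])@T(ry(q[3]),[e2,y3,b*0])@T(rz(s[2]*q[4]),[e3,y4,b])
    M=M@T(ry(q[5]),[0,0,0])@T(rz(s[3]*q[6]+g7),[0,0,c]); return M
def tilt(R_,psi): pass
def res(p,s):
    o=[]
    for q,P,psi,phi,zz in D:
        M=fk(q,p,s); o+=list((M[:3,3]-P)*10)
        # tool: y axis = M z ; 
        G=Rt(psi,phi); o+=list((M[:3,2]-G[:,1])*1.0)+list((M[:3,0]-G[:,2])*1.0)
    return np.array(o)
if __name__=='__main__':
    best=None
    import itertools
    for s in itertools.product([-1,1],repeat=4):
        for g7 in (0,1.57,3.14,-1.57):
            x0=[.3,0,0,0,.35,0,0,.35,.25,0,0,g7,0]
            r=least_squares(res,x0,args=(s,),loss='soft_l1',f_scale=.1,max_nfev=200)
            if best is None or r.cost<best[0]: best=(r.cost,s,r.x); print(r.cost,s,g7,r.x.round(3))
    c,s,p=best
    rr=res(p,s).reshape(-1,9); print((np.abs(rr[:,:3]).max(1)/10).round(4),np.abs(rr[:,3:]).max(1).round(3))
    np.savez('kin.npz',p=p,s=s)
E
python3 kin.py
```

```text
2.635456837670923 (-1, -1, -1, -1) 0 [ 2.530e-01 -6.206e+00  6.158e+00 -1.706e+00  5.620e-01  9.000e-03
 -9.000e-03  4.170e-01  3.430e-01 -6.000e-03  4.700e-02 -4.390e-01
  1.674e+00]
0.014237458222719811 (-1, -1, -1, -1) 1.57 [ 2.660e-01 -9.240e-01  8.860e-01 -4.640e-01  5.590e-01  0.000e+00
  2.000e-03  4.230e-01  3.470e-01 -2.000e-03  8.000e-03  3.153e+00
  4.450e-01]
0.014237458222719704 (-1, -1, -1, -1) 3.14 [ 2.660e-01  8.000e-03 -4.600e-02 -2.880e-01  5.590e-01  0.000e+00
  2.000e-03  4.230e-01  3.470e-01 -2.000e-03  8.000e-03  3.153e+00
  2.690e-01]
[0.0005 0.0032 0.0009 0.0011 0.001  0.0013 0.0034 0.0026 0.0033 0.0019
 0.0024 0.0019 0.003 ] [0.003 0.005 0.006 0.005 0.01  0.006 0.005 0.01  0.12  0.007 0.003 0.007
 0.003]
```

```bash
cat > ik.py <<'E'
from kin import *
d=np.load('kin.npz');p_,s_=d['p'],d['s']
lo=np.array([-2.62,-.44,-1.27,.08,-1.32,.12,-2.74]);hi=np.array([2.62,2.09,1.32,2.57,4.46,2,2.74])
def ik(P,psi,phi,q0,flip=False,marg=.04,reg=.01):
    G=Rt(psi,phi)@(np.diag([-1,1,-1]) if flip else np.eye(3))
    f=lambda q:np.r_[(fk(q,p_,s_)[:3,3]-P)*10,fk(q,p_,s_)[:3,2]-G[:,1],fk(q,p_,s_)[:3,0]-G[:,2],reg*(q-q0)]
    q0=np.clip(q0,lo+marg+1e-3,hi-marg-1e-3)
    r=least_squares(f,q0,bounds=(lo+marg,hi-marg)); e=f(r.x)
    return r.x,np.abs(e[:3]).max()*100,np.degrees(np.abs(e[3:9]).max())
E
python3 - <<'E'
from ik import *
import h
qc=np.array([.53,.46,-.09,2.04,1.19,.12,.3])
seeds=[qc,np.array([.32,.28,-.29,2.43,2.68,.38,-1.19]),np.array([.5,.7,-.1,1.8,.1,.6,1.3]),np.array([.5,.5,-.1,2.1,3.0,.2,-1.3]),np.array([.9,.7,-.8,1.8,.1,.6,1.3]),np.array([.1,.7,.6,1.8,.1,.6,1.3])]
for lane in (-.025,.025,.075):
  for phi in (45,35,30,25,20,15,10,0):
    P=h.dpose(lane,.019,np.radians(phi)); out=[]
    for q0 in seeds:
        q,e,a=ik(P,h.DPSI,np.radians(phi),q0,reg=.002)
        out.append((round(max(e,a),2),q.round(2).tolist()))
    out.sort(key=lambda t:t[0]); print(lane,phi,P.round(3),out[0],out[1][0],out[2][0])
E
```

```text
-0.025 45 [ 0.587 -0.383  0.062] (np.float64(0.0), [1.03, 0.79, -0.79, 2.17, 2.35, 0.72, -0.63]) 0.0 0.0
-0.025 35 [ 0.589 -0.384  0.063] (np.float64(0.0), [0.87, 0.66, -0.55, 2.06, 1.95, 0.4, -0.35]) 0.0 0.0
-0.025 30 [ 0.589 -0.384  0.064] (np.float64(0.0), [0.61, 0.6, -0.18, 2.01, 1.5, 0.16, 0.02]) 0.0 0.0
-0.025 25 [ 0.59  -0.385  0.064] (np.float64(0.0), [0.73, 0.62, -0.35, 1.93, 0.97, 0.3, 0.58]) 0.0 0.0
-0.025 20 [ 0.591 -0.385  0.064] (np.float64(0.0), [0.82, 0.66, -0.48, 1.84, 0.81, 0.47, 0.77]) 0.0 0.0
-0.025 15 [ 0.591 -0.386  0.065] (np.float64(0.0), [0.85, 0.7, -0.55, 1.75, 0.7, 0.61, 0.9]) 0.0 0.0
-0.025 10 [ 0.592 -0.386  0.065] (np.float64(0.0), [0.86, 0.74, -0.57, 1.66, 0.61, 0.74, 0.99]) 0.0 0.0
-0.025 0 [ 0.593 -0.387  0.065] (np.float64(0.0), [0.84, 0.82, -0.58, 1.48, 0.5, 1.0, 1.12]) 0.0 0.0
0.025 45 [ 0.615 -0.341  0.062] (np.float64(0.0), [0.88, 0.77, -0.74, 2.17, 2.3, 0.75, -0.7]) 0.0 0.0
0.025 35 [ 0.616 -0.342  0.063] (np.float64(0.0), [0.73, 0.65, -0.5, 2.06, 1.91, 0.42, -0.41]) 0.0 0.0
0.025 30 [ 0.617 -0.343  0.064] (np.float64(0.0), [0.45, 0.6, -0.1, 2.0
[... 658 characters left out ...]
644 -0.301  0.063] (np.float64(0.0), [0.59, 0.65, -0.44, 2.04, 1.85, 0.44, -0.44]) 0.0 0.0
0.075 30 [ 0.645 -0.301  0.064] (np.float64(0.0), [0.32, 0.6, -0.04, 2.0, 1.35, 0.18, -0.03]) 0.0 0.0
0.075 25 [ 0.645 -0.301  0.064] (np.float64(0.0), [0.5, 0.63, -0.28, 1.9, 0.98, 0.35, 0.41]) 0.0 0.0
0.075 20 [ 0.646 -0.302  0.064] (np.float64(0.0), [0.61, 0.66, -0.42, 1.82, 0.81, 0.49, 0.61]) 0.0 0.0
0.075 15 [ 0.647 -0.302  0.065] (np.float64(0.0), [0.66, 0.7, -0.5, 1.73, 0.7, 0.63, 0.74]) 0.0 0.0
0.075 10 [ 0.647 -0.303  0.065] (np.float64(0.0), [0.69, 0.74, -0.55, 1.64, 0.62, 0.76, 0.84]) 0.0 0.0
0.075 0 [ 0.649 -0.304  0.065] (np.float64(0.0), [0.69, 0.83, -0.58, 1.46, 0.5, 1.01, 0.98]) 0.0 0.0
```

Emit:
{"op": "arm_command", "data": {
  "plan": [
    [[-0.008,0.012,0],[0,0,0]],
    [[-0.017,0.025,0.001],[0,0,0]],
    [[-0.025,0.037,0.001],[0,0,0]],
    [[-0.034,0.049,0.001],[0,0,-0.5]],
    [[-0.034,0.049,0.001],[0,0,-0.5]]
  ]
}}

```text
clock: 17.95
position: [0.5871, -0.3819, 0.0812]
ee_rot: [-1.656, -0.017, -0.924]
force: [-0.3, -0.9, -2.4]
width: 0.138
```

```bash

python3 - <<'E'
from z import *
st(); th=np.radians(35)
goto(dpose(-.025,.019,th,up=.02),DPSI,th);goto(dpose(-.025,.019,th,up=.0),DPSI,th)
T=toolpose(); w=get_image('wrist'); crop(w,'w13.png',200,0,460,260,2.3);a=get_image('scene');crop(a,'s15.png',240,130,400,270,4)
E
```

```text
t 17.95 pos [ 0.5871 -0.3819  0.0812] psi -0.5866 phi 0.6066 zz -0.006 F [-0.31 -0.87 -2.4 ] w 0.138 q [ 0.71  0.59 -0.33  2.07  1.97  0.26 -0.43]
shift [0.0031, -0.0003, -0.0008] turn [0.29, 0.23, -0.24] n>= 0.1
shift [-0.0083, 0.0161, -0.0007] turn [0.29, 0.23, -0.24] n>= 0.4
```

Emit:
{"op": "arm_command", "data": {
  "plan": [
    [[0,0.003,0.0025],[0,0,0]],
    [[-0.003,0.007,0.0025],[0,0,0]],
    [[-0.006,0.011,0.0025],[0,0,0]],
    [[-0.006,0.011,0.0025],[0,0,0]],
    [[-0.006,0.011,0.0025],[0,0,0]]
  ]
}}

```text
clock: 18.55
position: [0.5905, -0.3805, 0.0703]
ee_rot: [-1.656, -0.02, -0.926]
force: [-0.3, 0.4, -1.7]
width: 0.136
```

```bash
sed -i 's/DO=np.array(\[.5914,-.3557\])/DO=np.array([.5932,-.353])/' h.py
python3 - <<'E'
from z import *
st(); th=np.radians(35)
goto(dpose(-.025,.019,th,up=.0),DPSI,th)
T=toolpose(); w=get_image('wrist'); crop(w,'w14.png',200,0,460,260,2.3);b=get_image('top');crop(b,'t15.png',370,160,490,290,5)
E
```

```text
t 18.55 pos [ 0.5905 -0.3805  0.0703] psi -0.5854 phi 0.6092 zz -0.006 F [-0.32  0.43 -1.66] w 0.136 q [ 0.73  0.61 -0.36  2.07  2.02  0.29 -0.47]
shift [-0.0038, 0.006, -0.0006] turn [0.24, 0.28, -0.1] n>= 0.1
```

Emit:
{"op": "arm_command", "data": {
  "plan": [
    [[-0.001,0.002,-0.0007],[0,0,0]],
    [[-0.0025,0.004,-0.0007],[0,0,0]],
    [[-0.0035,0.0055,-0.0007],[0,0,0]],
    [[-0.0035,0.0055,-0.0007],[0,0,0]]
  ]
}}

```text
clock: 19.05
position: [0.5902, -0.3813, 0.0635]
ee_rot: [-1.656, -0.019, -0.926]
force: [-0.8, -0.3, -1.0]
width: 0.14
```

```bash

python3 - <<'E'
from z import *
st(); th=np.radians(35)
goto(dpose(-.025,.019,th,up=.0),DPSI,th)
T=toolpose(); w=get_image('wrist'); crop(w,'w14.png',200,0,460,260,2.3);a=get_image('scene');crop(a,'s15.png',260,150,380,250,5)
E
```

```text
t 19.05 pos [ 0.5902 -0.3813  0.0635] psi -0.5855 phi 0.6091 zz -0.006 F [-0.77 -0.34 -0.97] w 0.14 q [ 0.74  0.63 -0.38  2.07  2.05  0.31 -0.49]
shift [-0.0001, 0.0003, 0.0002] turn [0.24, 0.27, -0.1] n>= 0.0
```

Emit:
{"op": "arm_command", "data": {
  "plan": [
    [[-0.0006,0.0008,0],[0,0,0]],
    [[-0.0012,0.0016,0],[0,0,0]],
    [[-0.0012,0.0016,0],[0,0,0]]
  ]
}}

```text
clock: 19.45
position: [0.5903, -0.3812, 0.0619]
ee_rot: [-1.656, -0.02, -0.926]
force: [0.2, -0.4, -1.5]
width: 0.139
```

```bash

python3 - <<'E'
from z import *
st(); w=get_image('wrist'); crop(w,'w15.png',200,0,460,260,2.3);st()
E
```

```text
t 19.45 pos [ 0.5903 -0.3812  0.0619] psi -0.5854 phi 0.6096 zz -0.006 F [ 0.16 -0.39 -1.48] w 0.139 q [ 0.75  0.63 -0.39  2.07  2.05  0.32 -0.5 ]
t 19.5 pos [ 0.5904 -0.3812  0.0619] psi -0.5853 phi 0.6096 zz -0.006 F [-0.16 -0.07 -1.96] w 0.142 q [ 0.75  0.63 -0.39  2.07  2.05  0.32 -0.5 ]
```

Emit:
{"op": "arm_command", "data": {
  "plan": [
    [[-0.0006,0.0008,0],[0,0,0]],
    [[-0.0012,0.0016,0],[0,0,0]],
    [[-0.0012,0.0016,0],[0,0,0]]
  ]
}}

```text
clock: 19.8
position: [0.5906, -0.3816, 0.0606]
ee_rot: [-1.656, -0.021, -0.927]
force: [-2.5, 0.7, 3.7]
width: 0.142
```

Emit:
{"op": "arm_command", "data": {
  "plan": [
    [[-0.0006,0.0008,0],[0,0,0]],
    [[-0.0006,0.0008,0],[0,0,0]]
  ]
}}

```text
clock: 20.0
position: [0.5907, -0.3817, 0.0604]
ee_rot: [-1.657, -0.022, -0.928]
force: [-7.1, 3.2, 11.9]
width: 0.14
```

Emit:
{"op": "arm_command", "data": {
  "plan": [
    [[0.0004,-0.0005,0],[0,0,0]],
    [[0.0004,-0.0005,0],[0,0,0]],
    [[0.0004,-0.0005,0],[0,0,0]],
    [[0.0004,-0.0005,0],[0,0,0]],
    [[0.0004,-0.0005,0],[0,0,0]]
  ],
  "fingers": 0.2
}}

```text
clock: 20.5
position: [0.5904, -0.3812, 0.0595]
ee_rot: [-1.656, -0.02, -0.926]
force: [0.3, 0.4, -0.6]
width: 0.395
```

```bash

python3 - <<'E'
from z import *
st(); w=get_image('wrist'); crop(w,'w16.png',200,0,460,260,2.3);b=get_image('top');crop(b,'t16.png',370,160,490,290,4.6);a=get_image('scene');crop(a,'s16.png',260,150,380,250,5)
E
```

```text
t 20.5 pos [ 0.5904 -0.3812  0.0595] psi -0.5853 phi 0.6096 zz -0.006 F [ 0.28  0.44 -0.62] w 0.395 q [ 0.75  0.64 -0.39  2.07  2.06  0.32 -0.51]
```

Emit:
{"op": "arm_command", "data": {
  "plan": [
    [[0,-0.02,0],[0,0,0]],
    [[0,-0.045,0],[0,0,0]],
    [[0,-0.07,0],[0,0,0]],
    [[0,-0.1,0],[0,0,0]],
    [[0,-0.13,0],[0,0,0]]
  ]
}}

```text
clock: 21.15
position: [0.5315, -0.3419, 0.1606]
ee_rot: [-1.658, -0.02, -0.925]
force: [-0.3, -0.3, -0.5]
width: 0.401
```

```bash

python3 - <<'E'
from z import *
st(); b=get_image('top');crop(b,'t17.png',370,160,490,290,4.6);a=get_image('scene');crop(a,'s17.png',260,150,400,250,5)
c,s=np.cos(DPSI),np.sin(DPSI)
def loc(P): d=P[:2]-DO; return np.array([c*d[0]+s*d[1],-s*d[0]+c*d[1]]).round(4)
print('nose in bed',loc(at_z(b,(455.9,201.3),.055)))
goto([.55,-.25,.28],-.205,.2)
E
```

```text
t 21.15 pos [ 0.5315 -0.3419  0.1606] psi -0.5854 phi 0.609 zz -0.008 F [-0.32 -0.31 -0.51] w 0.401 q [ 0.55  0.35 -0.13  2.19  1.52  0.14 -0.06]
nose in bed [ 0.0872 -0.0284]
shift [0.039, -0.118, 0.0856] turn [9.08, -20.04, 23.14] n>= 3.7
```

```bash

python3 - <<'E'
from z import *
goto([.5,-.22,.28],-.4,.2); goto([.457,-.02,.26],-.205,0)
E
```

```text
shift [-0.0088, -0.1514, 0.0829] turn [4.65, -9.7, 23.41] n>= 3.5
shift [-0.1396, -0.2199, 0.2259] turn [7.1, -21.03, 34.46] n>= 6.9
```

Emit:
{"op": "arm_command", "data": {
  "plan": [
    [[0,-0.03,0.01],[1,-2,5]],
    [[-0.002,-0.06,0.03],[2,-4,10]],
    [[-0.005,-0.095,0.05],[3,-6,15]],
    [[-0.009,-0.13,0.07],[4,-8,20]],
    [[-0.03,-0.16,0.1],[5,-11,24]]
  ]
}}

```text
clock: 21.75
position: [0.5107, -0.2945, 0.2204]
ee_rot: [-1.661, 0.105, -0.663]
force: [0.1, -2.9, -1.3]
width: 0.398
```

```bash

python3 - <<'E'
from z import *
st();goto([.457,-.02,.27],-.205,0)
E
```

```text
t 21.75 pos [ 0.5107 -0.2945  0.2204] psi -0.4958 phi 0.3731 zz -0.052 F [ 0.15 -2.86 -1.31] w 0.398 q [ 0.87  0.29 -0.6   1.98  0.49  0.6   1.04]
shift [-0.1439, -0.1208, 0.2131] turn [5.99, -15.92, 20.59] n>= 5.7
```

Emit:
{"op": "arm_command", "data": {
  "plan": [
    [[-0.02,-0.03,0.03],[1,-2,4]],
    [[-0.04,-0.06,0.065],[2,-5,8]],
    [[-0.07,-0.08,0.1],[3,-8,12]],
    [[-0.1,-0.1,0.14],[4,-11,16]],
    [[-0.13,-0.11,0.18],[5,-14,19]]
  ]
}}

```text
clock: 22.25
position: [0.4585, -0.0626, 0.2679]
ee_rot: [-1.586, 0.165, -0.215]
force: [0.8, -0.2, 0.0]
width: 0.397
```

```bash

python3 - <<'E'
from z import *
st();goto([.457,-.016,.25],-.205,0)
E
```

```text
t 22.25 pos [ 0.4585 -0.0626  0.2679] psi -0.2417 phi 0.0389 zz -0.019 F [ 0.81 -0.21  0.05] w 0.397 q [ 0.71  0.23 -0.83  1.9   0.23  1.07  1.11]
shift [-0.0132, 0.0166, 0.0452] turn [1.14, -2.08, 1.92] n>= 1.0
```

Emit:
{"op": "arm_command", "data": {
  "plan": [
    [[-0.007,0.008,0.022],[0.5,-1,1]],
    [[-0.013,0.017,0.045],[1,-2,2]],
    [[-0.013,0.017,0.045],[1,-2,2]],
    [[-0.013,0.017,0.045],[1,-2,2]]
  ]
}}

```text
clock: 22.65
position: [0.457, -0.0168, 0.2484]
ee_rot: [-1.566, 0.163, -0.16]
force: [1.1, 0.2, 0.5]
width: 0.399
```

```bash

python3 - <<'E'
from z import *
st();goto([.4555,-.014,.1547],-.205,0); T=toolpose(); w=get_image('wrist'); crop(w,'w20.png',200,150,460,350,3)
print(((wproj(w,[(0,.095,0),(0,.02,0)])-[200,150])*3).round(), ((proj(w,(.4555,-.0146,.162),T)-[200,150])*3).round())
E
```

```text
t 22.65 pos [ 0.457  -0.0168  0.2484] psi -0.2054 phi -0.0019 zz -0.001 F [1.15 0.19 0.53] w 0.399 q [ 0.63  0.27 -0.85  1.91  0.24  1.06  1.04]
shift [-0.0019, 0.0937, 0.0025] turn [0.06, -0.02, -0.09] n>= 1.9
[[355. 298.]
 [353. 439.]] [[364. 302.]]
```

Emit:
{"op": "arm_command", "data": {
  "plan": [
    [[-0.002,0.025,0.003],[0,0,0]],
    [[-0.002,0.05,0.003],[0,0,0]],
    [[-0.002,0.075,0.003],[0,0,0]],
    [[-0.002,0.094,0.003],[0,0,0]],
    [[-0.002,0.094,0.003],[0,0,0]]
  ]
}}

```text
clock: 23.2
position: [0.4541, -0.0139, 0.1531]
ee_rot: [-1.565, 0.166, -0.159]
force: [-0.3, -0.2, 0.9]
width: 0.4
```

```bash

python3 - <<'E'
from z import *
st();goto([.4555,-.014,.1547],-.205,0); T=toolpose(); w=get_image('wrist'); crop(w,'w21.png',200,150,460,350,3)
E
```

```text
t 23.2 pos [ 0.4541 -0.0139  0.1531] psi -0.2069 phi -0.0046 zz -0.001 F [-0.32 -0.19  0.88] w 0.4 q [ 0.54  0.39 -0.79  2.04  0.37  0.86  0.91]
shift [0.0014, -0.0016, 0.0002] turn [0.03, -0.11, -0.26] n>= 0.0
```

Emit:
{"op": "arm_command", "data": {
  "plan": [
    [[0.001,-0.001,0],[0,0,0]],
    [[0.001,-0.001,0],[0,0,0]],
    [[0.001,-0.001,0],[0,0,0]],
    [[0.001,-0.001,0],[0,0,0]],
    [[0.001,-0.001,0],[0,0,0]]
  ],
  "fingers": 1,
  "squeeze": 45
}}

```text
clock: 23.75
position: [0.4567, -0.0125, 0.1564]
ee_rot: [-1.564, 0.161, -0.161]
force: [0.1, -1.3, 4.2]
width: 0.141
```

Emit:
{"op": "arm_command", "data": {
  "plan": [
    [[0,-0.02,0],[0,0,0]],
    [[0,-0.05,0],[0,0,0]],
    [[0,-0.09,0],[0,0,0]],
    [[0,-0.13,0],[0,0,0]],
    [[0,-0.17,0],[0,0,0]]
  ]
}}

```text
clock: 24.25
position: [0.4559, -0.0124, 0.3274]
ee_rot: [-1.563, 0.162, -0.159]
force: [1.6, -0.7, -1.5]
width: 0.139
```

```bash

python3 - <<'E'
from z import *
st(); T=toolpose(); w=get_image('wrist'); crop(w,'w22.png',200,150,460,350,3); save(get_image('scene'),'s20.png')
print([ (round(x,3),wproj(w,[(x,.147,0)]).round(1).tolist()) for x in (-.004,0,.004)])
for t in ['blank_154_nose']: print(t,[(np.round(d['point'],1).tolist(),round(d['confidence'],2)) for d in place_of(w,t)][:3])
goto(vc((.07,0,.165)),VPSI,np.radians(45))
E
```

```text
t 24.25 pos [ 0.4559 -0.0124  0.3274] psi -0.2042 phi -0.0025 zz 0.001 F [ 1.59 -0.69 -1.49] w 0.139 q [ 0.67  0.2  -0.88  1.78  0.16  1.24  1.12]
[(-0.004, [[318.8, 225.8]]), (0, [[318.8, 230.4]]), (0.004, [[318.8, 235.0]])]
blank_154_nose [([318.8, 226.7], 0.85)]
shift [0.1704, 0.1041, -0.0909] turn [-0.08, -0.04, -44.83] n>= 5.2
```

Emit:
{"op": "arm_command", "data": {
  "plan": [
    [[0.025,-0.01,-0.015],[0,0,-8]],
    [[0.05,0.0,-0.03],[0,0,-16]],
    [[0.08,0.02,-0.045],[0,0,-24]],
    [[0.115,0.045,-0.06],[0,0,-32]],
    [[0.145,0.07,-0.078],[0,0,-40]]
  ]
}}

```text
clock: 24.9
position: [0.5666, -0.1166, 0.27]
ee_rot: [-1.599, -0.311, -0.656]
force: [-0.1, -3.6, -1.0]
width: 0.137
```

```bash

python3 - <<'E'
from z import *
st(); goto(vc((.06,0,.165)),VPSI,np.radians(45))
E
```

```text
t 24.9 pos [ 0.5666 -0.1166  0.27  ] psi -0.2308 phi 0.6157 zz -0.019 F [-0.12 -3.61 -1.04] w 0.137 q [ 0.63  0.14 -0.65  2.14  0.68  0.36  0.78]
shift [-0.0013, 0.0641, -0.009] turn [1.77, -0.45, -9.75] n>= 1.3
```

Emit:
{"op": "arm_command", "data": {
  "plan": [
    [[0,0.0,-0.002],[0.5,0,-2.5]],
    [[0,0.01,-0.004],[1,0,-5]],
    [[0,0.02,-0.006],[1.5,0,-7.5]],
    [[0,0.03,-0.008],[1.8,0,-9.8]],
    [[0,0.04,-0.009],[1.8,0,-9.8]]
  ]
}}

```text
clock: 25.4
position: [0.58, -0.1334, 0.2512]
ee_rot: [-1.584, -0.428, -0.761]
force: [0.1, 0.7, -0.9]
width: 0.142
```

```bash

python3 - <<'E'
from z import *
st(); goto(vc((.05,0,.153)),VPSI,np.radians(45))
E
```

```text
t 25.4 pos [ 0.58   -0.1334  0.2512] psi -0.2277 phi 0.7554 zz -0.017 F [ 0.1   0.75 -0.91] w 0.142 q [ 0.5   0.16 -0.48  2.26  1.66  0.21 -0.17]
shift [-0.0191, 0.0501, 0.0042] turn [1.59, -0.27, -1.74] n>= 1.1
```

Emit:
{"op": "arm_command", "data": {
  "plan": [
    [[-0.005,0.01,0.001],[0.4,0,-0.5]],
    [[-0.01,0.02,0.002],[0.8,0,-1]],
    [[-0.015,0.03,0.003],[1.2,0,-1.7]],
    [[-0.019,0.04,0.004],[1.6,0,-1.7]],
    [[-0.019,0.05,0.004],[1.6,0,-1.7]]
  ]
}}

```text
clock: 25.9
position: [0.6002, -0.1356, 0.2009]
ee_rot: [-1.555, -0.458, -0.774]
force: [0.5, -0.0, -0.7]
width: 0.138
```

```bash

python3 - <<'E'
from z import *
st(); goto(vc((.05,0,.153)),VPSI,np.radians(45)); goto(vc((.018,0,.153)),VPSI,np.radians(45))
E
```

```text
t 25.9 pos [ 0.6002 -0.1356  0.2009] psi -0.2093 phi 0.7825 zz 0.004 F [ 0.47 -0.03 -0.75] w 0.138 q [ 0.65  0.33 -0.67  2.29  2.21  0.35 -0.67]
shift [0.0006, -0.0002, 0.0009] turn [0.02, -0.33, -0.16] n>= 0.0
shift [-0.0314, -0.0001, 0.0007] turn [0.02, -0.33, -0.16] n>= 0.6
```

Nicely at the hover. Lower to x ≈ 18 mm and check alignment.

Emit:
{"op": "arm_command", "data": {
  "plan": [
    [[-0.01,0,0.001],[0,0,0]],
    [[-0.02,0,0.001],[0,0,0]],
    [[-0.031,0,0.001],[0,0,0]],
    [[-0.031,0,0.001],[0,0,0]],
    [[-0.031,0,0.001],[0,0,0]]
  ]
}}

```text
clock: 26.4
position: [0.5808, -0.1303, 0.1814]
ee_rot: [-1.555, -0.461, -0.777]
force: [0.6, 0.2, -1.0]
width: 0.143
```

```bash

python3 - <<'E'
from z import *
st(); goto(vc((.0,0,.153)),VPSI,np.radians(45)); w=get_image('wrist'); crop(w,'w23.png',200,60,460,260,3); a=get_image('scene'); crop(a,'s21.png',230,190,320,290,6); b=get_image('top'); crop(b,'t21.png',280,160,380,260,6)
E
```

```text
t 26.4 pos [ 0.5808 -0.1303  0.1814] psi -0.2099 phi 0.7861 zz 0.003 F [ 0.63  0.19 -0.97] w 0.143 q [ 0.69  0.36 -0.73  2.35  2.3   0.44 -0.76]
shift [-0.0213, 0.0002, -0.0004] turn [0.08, -0.32, 0.04] n>= 0.4
```

Emit:
{"op": "arm_command", "data": {
  "plan": [
    [[-0.006,0,0],[0,0,0]],
    [[-0.012,0,0],[0,0,0]],
    [[-0.0165,0,0],[0,0,0]],
    [[-0.0165,0,0],[0,0,0]],
    [[-0.0165,0,0],[0,0,0]]
  ]
}}

```text
clock: 27.05
position: [0.5694, -0.128, 0.1701]
ee_rot: [-1.555, -0.462, -0.778]
force: [-0.1, 0.6, -1.5]
width: 0.139
```

Emit:
{"op": "arm_command", "data": {
  "plan": [
    [[-0.001,0,0],[0,0,0]],
    [[-0.002,0,0],[0,0,0]],
    [[-0.003,0,0],[0,0,0]],
    [[-0.003,0,0],[0,0,0]]
  ]
}}

```text
clock: 27.45
position: [0.5682, -0.1275, 0.1689]
ee_rot: [-1.555, -0.464, -0.78]
force: [2.3, 0.6, 1.6]
width: 0.142
```

```bash

python3 - <<'E'
from z import *
st(); goto(vc((.0,0,.153)),VPSI,np.radians(45)); w=get_image('wrist'); crop(w,'w24.png',200,60,460,260,3); a=get_image('scene'); crop(a,'s22.png',230,190,320,290,6); b=get_image('top'); crop(b,'t22.png',280,160,380,260,6)
E
```

```text
t 27.45 pos [ 0.5682 -0.1275  0.1689] psi -0.2101 phi 0.7896 zz 0.003 F [2.31 0.58 1.6 ] w 0.142 q [ 0.71  0.39 -0.77  2.39  2.35  0.5  -0.81]
shift [-0.0034, 0.0004, -0.0005] turn [0.1, -0.31, 0.24] n>= 0.1
```

Emit:
{"op": "arm_command", "data": {
  "plan": [
    [[-0.0005,0,0],[0,0,0]],
    [[-0.0005,0,0],[0,0,0]],
    [[-0.0005,0,0],[0,0,0]],
    [[-0.0005,0,0],[0,0,0]],
    [[-0.0005,0,0],[0,0,0]]
  ],
  "fingers": 0.2
}}

```text
clock: 28.1
position: [0.5669, -0.1275, 0.1677]
ee_rot: [-1.555, -0.462, -0.778]
force: [-0.3, -0.5, 0.3]
width: 0.401
```

```bash

python3 - <<'E'
from z import *
st(); a=get_image('scene'); crop(a,'s23.png',230,190,320,290,6); b=get_image('top'); crop(b,'t23.png',280,160,380,260,6)
E
```

```text
t 28.1 pos [ 0.5669 -0.1275  0.1677] psi -0.2103 phi 0.7874 zz 0.003 F [-0.33 -0.49  0.35] w 0.401 q [ 0.71  0.39 -0.77  2.39  2.35  0.5  -0.81]
```

Emit:
{"op": "arm_command", "data": {
  "plan": [
    [[0,-0.02,0],[0,0,0]],
    [[0,-0.045,0],[0,0,0]],
    [[0.005,-0.07,0],[0,0,0]],
    [[0.025,-0.08,0],[0,0,0]],
    [[0.05,-0.09,0],[0,0,0]]
  ]
}}

```text
clock: 28.7
position: [0.5353, -0.1224, 0.2606]
ee_rot: [-1.56, -0.46, -0.778]
force: [-0.4, -0.1, -0.8]
width: 0.397
```

```bash

python3 - <<'E'
from z import *
from ik import ik
st(); o=observe(); th=np.radians(-23)
goto([.56,-.125,.30],VPSI,np.radians(20))
P=gpose(.066,th); print(P, gpose(.066,th,back=.08),ik(P,VPSI,th,np.array(o['joints'])), ik(P,VPSI,th,np.array([.27,.69,-.22,1.49,.13,1.15,1.39])))
E
```

```text
t 28.7 pos [ 0.5353 -0.1224  0.2606] psi -0.2124 phi 0.7857 zz -0.001 F [-0.41 -0.15 -0.83] w 0.397 q [ 0.66  0.08 -0.61  2.36  1.95  0.16 -0.47]
shift [0.0453, -0.0104, 0.0026] turn [0.27, -0.33, 25.02] n>= 2.9
[ 0.63013344 -0.14089507  0.11387431] [ 0.66073741 -0.14725827  0.1875147 ] (array([ 0.62110765,  1.06174142, -1.07673084,  1.20732699,  0.68430029,
        1.69046712,  0.99916165]), np.float64(0.0077042715949104945), np.float64(0.02060606386348329)) (array([ 0.25477408,  0.83637687, -0.20145427,  1.2555453 ,  0.10124207,
        1.46202543,  1.42607574]), np.float64(0.0015857479317427092), np.float64(0.003913779081864493))
```

Emit:
{"op": "arm_command", "data": {
  "plan": [
    [[0.008,-0.002,0],[0,0,3]],
    [[0.016,-0.004,0],[0,0,7]],
    [[0.024,-0.006,0],[0,0,12]],
    [[0.035,-0.008,0],[0,0,18]],
    [[0.045,-0.01,0],[0,0,25]]
  ]
}}

```text
clock: 29.2
position: [0.5529, -0.1544, 0.2862]
ee_rot: [-1.663, -0.333, -0.733]
force: [0.9, -1.0, 0.0]
width: 0.4
```

```bash

python3 - <<'E'
from z import *
st(); th=np.radians(-23)
goto([.58,-.13,.28],VPSI,np.radians(10)); goto(gpose(.066,th,back=.1),VPSI,th)
E
```

```text
t 29.2 pos [ 0.5529 -0.1544  0.2862] psi -0.2856 phi 0.6847 zz -0.073 F [ 0.94 -1.    0.03] w 0.4 q [ 0.59  0.08 -0.56  2.19  0.85  0.33  0.63]
shift [0.0123, 0.0151, 0.0314] turn [5.76, -2.5, 28.85] n>= 3.4
shift [0.0361, 0.1289, 0.0436] turn [5.01, -4.19, 61.81] n>= 7.2
```

Emit:
{"op": "arm_command", "data": {
  "plan": [
    [[0.003,0.004,0.007],[1.2,-0.5,7]],
    [[0.006,0.008,0.014],[2.4,-1,14.5]],
    [[0.01,0.012,0.022],[3.6,-1.5,22]],
    [[0.012,0.015,0.031],[4.5,-2.2,29]],
    [[0.02,0.04,0.033],[4.5,-2.5,37]]
  ]
}}

```text
clock: 29.7
position: [0.6025, -0.1345, 0.2693]
ee_rot: [-1.581, 0.145, -0.196]
force: [1.5, -0.5, 1.1]
width: 0.4
```

```bash

python3 - <<'E'
from z import *
st(); th=np.radians(-23)
goto(gpose(.066,th,back=.08),VPSI,th)
E
```

```text
t 29.7 pos [ 0.6025 -0.1345  0.2693] psi -0.2168 phi 0.0369 zz -0.014 F [ 1.55 -0.53  1.13] w 0.4 q [ 0.56  0.47 -0.64  1.55  0.32  1.19  1.21]
shift [0.0568, 0.0838, 0.0012] turn [0.65, -0.81, 24.96] n>= 2.9
```

Emit:
{"op": "arm_command", "data": {
  "plan": [
    [[0.02,0.015,0.001],[0,0,8]],
    [[0.04,0.04,0.001],[0.3,-0.4,16]],
    [[0.057,0.065,0.001],[0.6,-0.8,24]],
    [[0.057,0.084,0.001],[0.6,-0.8,25]],
    [[0.057,0.084,0.001],[0.6,-0.8,25]]
  ]
}}

```text
clock: 30.2
position: [0.6595, -0.1481, 0.1778]
ee_rot: [-1.501, 0.477, 0.16]
force: [-0.2, 0.5, 1.2]
width: 0.396
```

```bash

python3 - <<'E'
from z import *
st(); th=np.radians(-23)
goto(gpose(.066,th,back=.0),VPSI,th)
T=toolpose(); w=get_image('wrist'); crop(w,'w25.png',200,150,460,350,3)
E
```

```text
t 30.2 pos [ 0.6595 -0.1481  0.1778] psi -0.2055 phi -0.4094 zz -0.002 F [-0.2   0.48  1.23] w 0.396 q [ 0.39  0.89 -0.54  1.06  0.31  1.68  1.28]
shift [-0.0023, 0.0706, 0.0011] turn [0.09, -0.07, -0.46] n>= 1.4
```

Emit:
{"op": "arm_command", "data": {
  "plan": [
    [[-0.002,0.02,0.001],[0,0,0]],
    [[-0.002,0.04,0.001],[0,0,0]],
    [[-0.002,0.058,0.001],[0,0,0]],
    [[-0.002,0.071,0.001],[0,0,0]],
    [[-0.002,0.071,0.001],[0,0,0]]
  ]
}}

```text
clock: 30.75
position: [0.6308, -0.1418, 0.1217]
ee_rot: [-1.505, 0.469, 0.151]
force: [0.0, -0.3, -0.5]
width: 0.402
```

```bash

python3 - <<'E'
from z import *
st(); th=np.radians(-23)
goto(gpose(.066,th,back=.0),VPSI,th)
T=toolpose(); w=get_image('wrist'); crop(w,'w26.png',200,150,460,350,3)
E
```

```text
t 30.75 pos [ 0.6308 -0.1418  0.1217] psi -0.2056 phi -0.3985 zz -0.003 F [ 0.02 -0.26 -0.52] w 0.402 q [ 0.42  0.89 -0.55  1.23  0.33  1.53  1.25]
shift [0.0022, 0.0075, 0.0008] turn [0.15, -0.1, 0.17] n>= 0.2
```

Finger tips clear the vee, blank (col ~369) is centred. Go in the last 8 mm and close.

Emit:
{"op": "arm_command", "data": {
  "plan": [
    [[0.001,0.004,0.001],[0,0,0]],
    [[0.002,0.0075,0.001],[0,0,0]],
    [[0.002,0.0075,0.001],[0,0,0]],
    [[0.002,0.0075,0.001],[0,0,0]]
  ]
}}

```text
clock: 31.2
position: [0.6311, -0.1403, 0.112]
ee_rot: [-1.503, 0.47, 0.153]
force: [0.9, -0.3, -0.5]
width: 0.399
```

Emit:
{"op": "arm_command", "data": {
  "plan": [
    [[0,0,0],[0,0,0]],
    [[0,0,0],[0,0,0]],
    [[0,0,0],[0,0,0]],
    [[0,0,0],[0,0,0]],
    [[0,0,0],[0,0,0]]
  ],
  "fingers": 1,
  "squeeze": 45
}}

```text
clock: 31.7
position: [0.6309, -0.141, 0.1121]
ee_rot: [-1.504, 0.471, 0.152]
force: [-1.7, -2.2, 1.1]
width: 0.14
```

```bash

python3 - <<'E'
from z import *
st(); th=np.radians(-23)
goto(gpose(.066,th,back=.0),VPSI,th)
ph=th; x=np.array([np.cos(ph),np.sin(ph)]);y=np.array([np.sin(ph),-np.cos(ph)]);cx=np.array([.7071,.7071]);print('cradle x in tool',cx@x,cx@y)
E
```

```text
t 31.7 pos [ 0.6309 -0.141   0.1121] psi -0.2065 phi -0.4004 zz -0.003 F [-1.72 -2.16  1.14] w 0.14 q [ 0.42  0.9  -0.55  1.24  0.33  1.51  1.24]
shift [-0.0014, -0.0013, -0.0001] turn [0.12, -0.14, 0.06] n>= 0.0
cradle x in tool 0.3746030009214551 -0.927174962830986
```

Emit:
{"op": "arm_command", "data": {
  "plan": [
    [[0.004,-0.009,0],[0,0,0]],
    [[0.008,-0.02,0],[0,0,0]],
    [[0.012,-0.045,0],[0,0,2]],
    [[0.0,-0.08,-0.02],[0,2,-2]],
    [[-0.01,-0.1,-0.05],[-1,5,-8]]
  ]
}}

```text
clock: 32.2
position: [0.6524, -0.1935, 0.2078]
ee_rot: [-1.556, 0.43, -0.019]
force: [0.7, -1.3, 0.1]
width: 0.136
```

```bash

python3 - <<'E'
from z import *
st(); th=np.radians(22)
goto(dpose(.025,.011,th,up=.1),DPSI,th)
a=get_image('scene');crop(a,'s25.png',200,100,400,300,2.5)
E
```

```text
t 32.2 pos [ 0.6524 -0.1935  0.2078] psi -0.2818 phi -0.2609 zz -0.044 F [ 0.68 -1.29  0.08] w 0.136 q [ 0.47  0.78 -0.54  1.17  0.34  1.54  1.24]
shift [0.0146, 0.0478, -0.1459] turn [1.4, 17.91, -36.06] n>= 4.7
```

Emit:
{"op": "arm_command", "data": {
  "plan": [
    [[0.003,0.0,-0.03],[0.3,3.6,-7.2]],
    [[0.006,0.0,-0.06],[0.6,7.2,-14.4]],
    [[0.009,0.01,-0.09],[0.9,10.8,-21.6]],
    [[0.012,0.03,-0.12],[1.2,14.4,-29]],
    [[0.0145,0.048,-0.146],[1.4,17.9,-36]]
  ]
}}

```text
clock: 32.75
position: [0.6107, -0.3386, 0.1672]
ee_rot: [-1.618, 0.168, -0.754]
force: [-0.1, -1.3, -3.0]
width: 0.139
```

```bash

python3 - <<'E'
from z import *
st(); th=np.radians(22)
goto(dpose(.025,.011,th,up=.05),DPSI,th)
E
```

```text
t 32.75 pos [ 0.6107 -0.3386  0.1672] psi -0.5882 phi 0.3807 zz -0.004 F [-0.06 -1.29 -3.03] w 0.139 q [ 0.69  0.5  -0.42  1.81  0.55  0.56  0.91]
shift [-0.019, 0.0493, 0.0035] turn [0.25, 0.03, -0.19] n>= 1.1
```

Emit:
{"op": "arm_command", "data": {
  "plan": [
    [[-0.006,0.016,0.003],[0,0,0]],
    [[-0.012,0.032,0.003],[0,0,0]],
    [[-0.019,0.049,0.003],[0,0,0]],
    [[-0.019,0.049,0.003],[0,0,0]],
    [[-0.019,0.049,0.003],[0,0,0]]
  ]
}}

```text
clock: 33.25
position: [0.6133, -0.3344, 0.1136]
ee_rot: [-1.619, 0.171, -0.746]
force: [-0.1, 0.5, -0.2]
width: 0.143
```

```bash

python3 - <<'E'
from z import *
st(); th=np.radians(22)
goto(dpose(.025,.011,th,up=.015),DPSI,th)
w=get_image('wrist'); crop(w,'w27.png',200,0,460,260,2.3);a=get_image('scene');crop(a,'s26.png',260,130,400,250,5)
E
```

```text
t 33.25 pos [ 0.6133 -0.3344  0.1136] psi -0.5846 phi 0.3741 zz -0.007 F [-0.07  0.48 -0.17] w 0.143 q [ 0.63  0.56 -0.35  1.85  0.63  0.47  0.83]
shift [-0.0118, 0.0323, -0.0014] turn [0.3, 0.27, -0.57] n>= 0.7
```

Emit:
{"op": "arm_command", "data": {
  "plan": [
    [[-0.004,0.011,-0.001],[0,0,0]],
    [[-0.008,0.022,-0.001],[0.2,0.2,-0.5]],
    [[-0.012,0.032,-0.001],[0.2,0.2,-0.5]],
    [[-0.012,0.032,-0.001],[0.2,0.2,-0.5]],
    [[-0.012,0.032,-0.001],[0.2,0.2,-0.5]]
  ]
}}

```text
clock: 33.85
position: [0.6126, -0.3358, 0.079]
ee_rot: [-1.616, 0.165, -0.755]
force: [-0.2, 0.0, -0.8]
width: 0.138
```

```bash

python3 - <<'E'
from z import *
st(); th=np.radians(22)
goto(dpose(.025,.011,th,up=.0),DPSI,th)
w=get_image('wrist'); crop(w,'w28.png',200,0,460,260,2.3)
E
```

```text
t 33.85 pos [ 0.6126 -0.3358  0.079 ] psi -0.5867 phi 0.3827 zz -0.002 F [-0.21  0.05 -0.81] w 0.138 q [ 0.59  0.6  -0.28  1.89  0.69  0.38  0.76]
shift [-0.0049, 0.0138, -0.0] turn [0.11, 0.06, -0.07] n>= 0.3
```

Emit:
{"op": "arm_command", "data": {
  "plan": [
    [[-0.0015,0.004,0],[0,0,0]],
    [[-0.003,0.008,0],[0,0,0]],
    [[-0.0045,0.0125,0],[0,0,0]],
    [[-0.0045,0.0125,0],[0,0,0]],
    [[-0.0045,0.0125,0],[0,0,0]]
  ]
}}

```text
clock: 34.4
position: [0.6129, -0.3362, 0.0656]
ee_rot: [-1.616, 0.165, -0.755]
force: [-0.1, 0.4, -1.6]
width: 0.138
```

Emit:
{"op": "arm_command", "data": {
  "plan": [
    [[-0.0003,0.0008,0],[0,0,0]],
    [[-0.0006,0.0016,0],[0,0,0]],
    [[-0.0006,0.0016,0],[0,0,0]]
  ]
}}

```text
clock: 34.7
position: [0.613, -0.3363, 0.0641]
ee_rot: [-1.616, 0.165, -0.756]
force: [-0.2, -0.1, -1.8]
width: 0.139
```

Emit:
{"op": "arm_command", "data": {
  "plan": [
    [[-0.0003,0.0008,0],[0,0,0]],
    [[-0.0006,0.0016,0],[0,0,0]],
    [[-0.0006,0.0016,0],[0,0,0]]
  ]
}}

```text
clock: 35.0
position: [0.6129, -0.3363, 0.0623]
ee_rot: [-1.616, 0.165, -0.756]
force: [-0.4, -0.1, -1.5]
width: 0.138
```

Emit:
{"op": "arm_command", "data": {
  "plan": [
    [[-0.0003,0.0008,0],[0,0,0]],
    [[-0.0005,0.0014,0],[0,0,0]],
    [[-0.0005,0.0014,0],[0,0,0]]
  ]
}}

```text
clock: 35.3
position: [0.613, -0.3363, 0.0608]
ee_rot: [-1.616, 0.165, -0.756]
force: [0.4, -0.7, -2.6]
width: 0.137
```

Emit:
{"op": "arm_command", "data": {
  "plan": [
    [[-0.0003,0.0008,0],[0,0,0]],
    [[-0.0005,0.0014,0],[0,0,0]],
    [[-0.0005,0.0014,0],[0,0,0]]
  ]
}}

```text
clock: 35.6
position: [0.6132, -0.3365, 0.0602]
ee_rot: [-1.616, 0.165, -0.757]
force: [-3.7, 0.8, 5.8]
width: 0.137
```

```bash

python3 - <<'E'
from z import *
st(); 
w=get_image('wrist'); crop(w,'w29.png',200,100,460,360,2.3);a=get_image('scene');crop(a,'s27.png',260,130,400,250,5)
E
```

```text
t 35.6 pos [ 0.6132 -0.3365  0.0602] psi -0.5873 phi 0.384 zz -0.002 F [-3.7   0.8   5.77] w 0.137 q [ 0.56  0.62 -0.24  1.9   0.72  0.33  0.72]
```

Contact (about 7 N). Release with a narrow opening, then back out.

Emit:
{"op": "arm_command", "data": {
  "plan": [
    [[0.0001,-0.0003,0],[0,0,0]],
    [[0.0001,-0.0003,0],[0,0,0]],
    [[0.0001,-0.0003,0],[0,0,0]],
    [[0.0001,-0.0003,0],[0,0,0]],
    [[0.0001,-0.0003,0],[0,0,0]]
  ],
  "fingers": 0.4
}}

```text
clock: 36.2
position: [0.6131, -0.3363, 0.0597]
ee_rot: [-1.616, 0.165, -0.756]
force: [0.3, 0.2, -0.3]
width: 0.299
```

Emit:
{"op": "arm_command", "data": {
  "plan": [
    [[0,-0.015,0],[0,0,0]],
    [[0,-0.035,0],[0,0,0]],
    [[0,-0.065,0],[0,0,0]],
    [[0,-0.1,0],[0,0,0]],
    [[0,-0.14,0],[0,0,0]]
  ]
}}

```text
clock: 36.7
position: [0.5685, -0.3065, 0.191]
ee_rot: [-1.616, 0.166, -0.755]
force: [-0.2, -0.8, -0.1]
width: 0.302
```

```bash

python3 - <<'E'
from z import *
st(); b=get_image('top');crop(b,'t27.png',370,160,490,290,4.6);a=get_image('scene');crop(a,'s28.png',260,150,400,270,5)
goto([.46,.12,.30],-.205,0)
E
```

```text
t 36.7 pos [ 0.5685 -0.3065  0.191 ] psi -0.5865 phi 0.3821 zz -0.002 F [-0.23 -0.75 -0.09] w 0.302 q [ 0.71  0.39 -0.45  1.91  0.52  0.56  0.91]
shift [-0.2638, -0.2215, 0.294] turn [4.33, -21.53, 22.11] n>= 9.1
```

Emit:
{"op": "arm_command", "data": {
  "plan": [
    [[-0.02,-0.035,0.02],[0.5,-2,3]],
    [[-0.05,-0.07,0.045],[1,-4,6]],
    [[-0.08,-0.1,0.075],[1.5,-7,9]],
    [[-0.11,-0.125,0.11],[2,-10,12]],
    [[-0.145,-0.15,0.15],[2.6,-13,15]]
  ],
  "fingers": 0.2
}}

```text
clock: 37.3
position: [0.4965, -0.0899, 0.2731]
ee_rot: [-1.587, 0.189, -0.369]
force: [0.6, 0.3, -0.5]
width: 0.4
```

```bash

python3 - <<'E'
from z import *
st(); goto([.46,.12,.27],-.205,0)
E
```

```text
t 37.3 pos [ 0.4965 -0.0899  0.2731] psi -0.3549 phi 0.1187 zz -0.015 F [ 0.58  0.27 -0.46] w 0.4 q [ 0.64  0.23 -0.71  1.87  0.25  1.01  1.04]
shift [-0.1065, -0.0123, 0.1842] turn [1.36, -8.53, 6.67] n>= 4.3
```

Emit:
{"op": "arm_command", "data": {
  "plan": [
    [[-0.02,-0.005,0.035],[0.3,-1.7,1.3]],
    [[-0.042,-0.01,0.073],[0.6,-3.4,2.6]],
    [[-0.064,-0.012,0.11],[0.9,-5.1,4]],
    [[-0.086,-0.012,0.148],[1.2,-6.8,5.3]],
    [[-0.107,-0.012,0.184],[1.4,-8.5,6.7]]
  ]
}}

```text
clock: 37.8
position: [0.4599, 0.1201, 0.2687]
ee_rot: [-1.564, 0.161, -0.162]
force: [0.9, -0.0, -0.5]
width: 0.398
```

Emit:
{"op": "arm_command", "data": {
  "plan": [
    [[0,0,0],[0,0,0]],
    [[0,0,0],[0,0,0]]
  ]
}}

```text
clock: 38.0
position: [0.4604, 0.1192, 0.2683]
ee_rot: [-1.564, 0.16, -0.161]
force: [-0.4, -0.7, 0.7]
width: 0.398
```

```bash

python3 - <<'E'
from z import *
st(); goto([.4605,.1355,.23],-.205,0)
T=toolpose(); w=get_image('wrist'); crop(w,'w30.png',200,150,460,350,3)
print(((proj(w,(.4605,.1355,.15),T)-[200,150])*3).round())
E
```

```text
t 38.0 pos [0.4604 0.1192 0.2683] psi -0.2047 phi 0.0011 zz 0.001 F [-0.4  -0.72  0.75] w 0.398 q [ 0.32  0.28 -0.84  1.85  0.23  1.12  0.77]
shift [-0.0032, 0.0383, 0.016] turn [-0.06, 0.02, 0.02] n>= 0.8
[[419. 257.]]
```

Emit:
{"op": "arm_command", "data": {
  "plan": [
    [[-0.003,0.02,0.016],[0,0,0]],
    [[-0.003,0.038,0.017],[0,0,0]],
    [[-0.003,0.065,0.017],[0,0,0]],
    [[-0.003,0.095,0.017],[0,0,0]],
    [[-0.003,0.107,0.017],[0,0,0]]
  ]
}}

```text
clock: 38.55
position: [0.4606, 0.1335, 0.1591]
ee_rot: [-1.565, 0.166, -0.163]
force: [-0.4, -0.4, 0.3]
width: 0.398
```

```bash

python3 - <<'E'
from z import *
st(); goto([.4605,.1358,.144],-.205,0)
w=get_image('wrist'); crop(w,'w31.png',200,150,460,350,3)
E
```

```text
t 38.55 pos [0.4606 0.1335 0.1591] psi -0.2097 phi -0.0024 zz -0.001 F [-0.37 -0.37  0.26] w 0.398 q [ 0.21  0.42 -0.78  1.98  0.37  0.89  0.6 ]
shift [-0.0006, 0.0151, 0.0023] turn [0.06, -0.27, -0.12] n>= 0.3
```

Emit:
{"op": "arm_command", "data": {
  "plan": [
    [[0,0.008,0.002],[0,0,0]],
    [[0,0.015,0.002],[0,0,0]],
    [[0,0.015,0.002],[0,0,0]],
    [[0,0.015,0.002],[0,0,0]]
  ]
}}

```text
clock: 39.0
position: [0.4622, 0.138, 0.1467]
ee_rot: [-1.563, 0.162, -0.163]
force: [-0.4, -0.2, 0.0]
width: 0.402
```

Emit:
{"op": "arm_command", "data": {
  "plan": [
    [[0,0,0],[0,0,0]],
    [[0,0,0],[0,0,0]],
    [[0,0,0],[0,0,0]],
    [[0,0,0],[0,0,0]],
    [[0,0,0],[0,0,0]]
  ],
  "fingers": 1,
  "squeeze": 45
}}

```text
clock: 39.5
position: [0.462, 0.1377, 0.1463]
ee_rot: [-1.564, 0.162, -0.163]
force: [-1.0, -0.6, 2.3]
width: 0.14
```

Emit:
{"op": "arm_command", "data": {
  "plan": [
    [[0,-0.02,0],[0,0,0]],
    [[0,-0.05,0],[0,0,0]],
    [[0,-0.09,0],[0,0,0]],
    [[0,-0.13,0],[0,0,0]],
    [[0,-0.17,-0.02],[0,0,0]]
  ]
}}

```text
clock: 40.0
position: [0.4573, 0.1202, 0.3178]
ee_rot: [-1.562, 0.159, -0.16]
force: [1.3, -1.7, -0.4]
width: 0.137
```

```bash

python3 - <<'E'
from z import *
st(); T=toolpose(); w=get_image('wrist'); crop(w,'w32.png',200,150,460,350,3)
print([ (round(x,3),wproj(w,[(x,.137,0)]).round(1).tolist()) for x in (-.004,0,.004)])
for t in ['blank_142_nose']: print(t,[(np.round(d['point'],1).tolist(),round(d['confidence'],2)) for d in place_of(w,t)][:3])
goto([.56,-.1,.30],VPSI,np.radians(35))
E
```

```text
t 40.0 pos [0.4573 0.1202 0.3178] psi -0.2034 phi 0.0034 zz 0.003 F [ 1.25 -1.7  -0.36] w 0.137 q [ 0.35  0.23 -0.86  1.77  0.18  1.22  0.81]
[(-0.004, [[318.8, 228.7]]), (0, [[318.8, 233.5]]), (0.004, [[318.8, 238.3]])]
blank_142_nose [([315.1, 232.5], 0.68), ([85.7, 295.2], 0.44), ([163.4, 288.3], 0.23)]
shift [0.1433, 0.021, -0.1919] turn [-0.1, -0.28, -34.6] n>= 4.8
```

Emit:
{"op": "arm_command", "data": {
  "plan": [
    [[0.0,0.0,-0.045],[0,0,-4]],
    [[0.01,0.0,-0.09],[0,0,-11]],
    [[0.04,0.0,-0.125],[0,0,-19]],
    [[0.08,0.01,-0.155],[0,0,-27]],
    [[0.12,0.02,-0.185],[0,0,-35]]
  ]
}}

```text
clock: 40.6
position: [0.5353, -0.0871, 0.2972]
ee_rot: [-1.574, -0.325, -0.643]
force: [2.1, -3.2, -2.2]
width: 0.144
```

```bash

python3 - <<'E'
from z import *
st(); goto(vc((.06,0,.16)),VPSI,np.radians(45))
E
```

```text
t 40.6 pos [ 0.5353 -0.0871  0.2972] psi -0.2079 phi 0.6147 zz 0.001 F [ 2.13 -3.17 -2.19] w 0.144 q [ 0.69  0.03 -0.7   2.17  0.4   0.38  1.03]
shift [0.0138, 0.1121, -0.0332] turn [0.09, -0.15, -9.78] n>= 2.4
```

Emit:
{"op": "arm_command", "data": {
  "plan": [
    [[0.003,0.015,-0.007],[0,0,-2]],
    [[0.006,0.03,-0.014],[0,0,-4]],
    [[0.009,0.045,-0.021],[0,0,-6]],
    [[0.011,0.06,-0.028],[0,0,-8]],
    [[0.0138,0.08,-0.033],[0,0,-9.8]]
  ]
}}

```text
clock: 41.1
position: [0.5683, -0.1255, 0.2554]
ee_rot: [-1.581, -0.414, -0.741]
force: [0.2, -0.7, -1.6]
width: 0.142
```

```bash

python3 - <<'E'
from z import *
st(); goto(vc((.05,0,.143)),VPSI,np.radians(45))
E
```

```text
t 41.1 pos [ 0.5683 -0.1255  0.2554] psi -0.2217 phi 0.7339 zz -0.014 F [ 0.22 -0.75 -1.57] w 0.142 q [ 0.5   0.13 -0.49  2.27  1.42  0.19  0.05]
shift [-0.0106, 0.0725, -0.001] turn [1.23, -0.15, -2.96] n>= 1.5
```

Emit:
{"op": "arm_command", "data": {
  "plan": [
    [[-0.002,0.012,0],[0.3,0,-1]],
    [[-0.004,0.024,0],[0.6,0,-2]],
    [[-0.006,0.038,0],[0.9,0,-3]],
    [[-0.008,0.054,0],[1.2,0,-3]],
    [[-0.0105,0.072,0],[1.2,0,-3]]
  ]
}}

```text
clock: 41.6
position: [0.6076, -0.1354, 0.1946]
ee_rot: [-1.555, -0.463, -0.775]
force: [-0.6, -0.4, -1.3]
width: 0.142
```

Emit:
{"op": "arm_command", "data": {
  "plan": [
    [[0,0,0],[0,0,0]],
    [[0,0,0],[0,0,0]]
  ]
}}

```text
clock: 41.8
position: [0.6074, -0.1354, 0.1954]
ee_rot: [-1.556, -0.462, -0.774]
force: [0.8, 0.1, -1.8]
width: 0.137
```

```bash

python3 - <<'E'
from z import *
st(); goto(vc((.018,0,.143)),VPSI,np.radians(45))
E
```

```text
t 41.8 pos [ 0.6074 -0.1354  0.1954] psi -0.208 phi 0.7848 zz 0.002 F [ 0.83  0.06 -1.84] w 0.137 q [ 0.62  0.35 -0.64  2.28  2.24  0.36 -0.69]
shift [-0.0324, 0.0009, -0.0008] turn [0.05, -0.19, -0.03] n>= 0.6
```

Emit:
{"op": "arm_command", "data": {
  "plan": [
    [[-0.01,0,-0.001],[0,0,0]],
    [[-0.02,0,-0.001],[0,0,0]],
    [[-0.032,0,-0.001],[0,0,0]],
    [[-0.032,0,-0.001],[0,0,0]],
    [[-0.032,0,-0.001],[0,0,0]]
  ]
}}

```text
clock: 42.3
position: [0.5859, -0.1322, 0.1742]
ee_rot: [-1.557, -0.464, -0.777]
force: [0.3, -0.1, -1.4]
width: 0.139
```

```bash

python3 - <<'E'
from z import *
st(); goto(vc((.002,0,.143)),VPSI,np.radians(45)); w=get_image('wrist'); crop(w,'w33.png',200,60,460,260,3); b=get_image('top'); crop(b,'t33.png',280,160,380,260,6)
E
```

```text
t 42.3 pos [ 0.5859 -0.1322  0.1742] psi -0.2084 phi 0.7879 zz 0.0 F [ 0.33 -0.1  -1.39] w 0.139 q [ 0.67  0.38 -0.71  2.35  2.33  0.45 -0.78]
shift [-0.0181, 0.0013, 0.0005] turn [0.13, -0.14, 0.14] n>= 0.4
```

Emit:
{"op": "arm_command", "data": {
  "plan": [
    [[-0.006,0,0.001],[0,0,0]],
    [[-0.012,0,0.001],[0,0,0]],
    [[-0.016,0,0.001],[0,0,0]],
    [[-0.016,0,0.001],[0,0,0]],
    [[-0.016,0,0.001],[0,0,0]]
  ]
}}

```text
clock: 42.9
position: [0.5755, -0.1289, 0.1628]
ee_rot: [-1.557, -0.465, -0.777]
force: [-0.0, -0.8, 0.6]
width: 0.14
```

Emit:
{"op": "arm_command", "data": {
  "plan": [
    [[-0.001,0,0],[0,0,0]],
    [[-0.002,0,0],[0,0,0]],
    [[-0.0025,0,0],[0,0,0]],
    [[-0.0025,0,0],[0,0,0]]
  ]
}}

```text
clock: 43.3
position: [0.5748, -0.1288, 0.1621]
ee_rot: [-1.557, -0.467, -0.779]
force: [2.0, 0.5, 6.2]
width: 0.136
```

Emit:
{"op": "arm_command", "data": {
  "plan": [
    [[0,0,0],[0,0,0]],
    [[0,0,0],[0,0,0]],
    [[0,0,0],[0,0,0]],
    [[0,0,0],[0,0,0]],
    [[0,0,0],[0,0,0]]
  ],
  "fingers": 0.2
}}

```text
clock: 43.8
position: [0.5733, -0.1287, 0.1606]
ee_rot: [-1.557, -0.464, -0.777]
force: [-0.9, 0.9, -0.5]
width: 0.398
```

```bash

python3 - <<'E'
from z import *
st(); goto(vc((.0,0,.143)),VPSI,np.radians(45));a=get_image('scene'); crop(a,'s34.png',230,190,320,290,6); b=get_image('top'); crop(b,'t34.png',280,160,380,260,6)
E
```

```text
t 43.8 pos [ 0.5733 -0.1287  0.1606] psi -0.2088 phi 0.7875 zz 0.001 F [-0.94  0.95 -0.51] w 0.398 q [ 0.68  0.41 -0.74  2.39  2.37  0.51 -0.83]
shift [-0.0012, 0.0009, -0.0003] turn [0.13, -0.18, 0.12] n>= 0.0
```

Emit:
{"op": "arm_command", "data": {
  "plan": [
    [[0,-0.02,0],[0,0,0]],
    [[0,-0.045,0],[0,0,0]],
    [[0.005,-0.07,0],[0,0,0]],
    [[0.025,-0.08,0],[0,0,0]],
    [[0.05,-0.09,0],[0,0,0]]
  ]
}}

```text
clock: 44.4
position: [0.5437, -0.123, 0.2584]
ee_rot: [-1.558, -0.463, -0.776]
force: [-0.1, -1.5, -1.6]
width: 0.4
```

Emit:
{"op": "arm_command", "data": {
  "plan": [
    [[0.008,-0.002,0],[0,0,3]],
    [[0.016,-0.004,0],[0,0,7]],
    [[0.024,-0.006,0],[0,0,12]],
    [[0.035,-0.008,0],[0,0,18]],
    [[0.045,-0.01,0],[0,0,25]]
  ]
}}

```text
clock: 44.9
position: [0.5614, -0.1557, 0.2843]
ee_rot: [-1.663, -0.34, -0.735]
force: [-0.1, -1.1, 0.9]
width: 0.401
```

```bash

python3 - <<'E'
from z import *
st(); th=np.radians(-23); a=get_image('scene'); crop(a,'s35.png',230,190,320,290,6)
goto([.59,-.133,.28],VPSI,np.radians(10)); goto(gpose(.066,th,back=.1),VPSI,th)
E
```

```text
t 44.9 pos [ 0.5614 -0.1557  0.2843] psi -0.2832 phi 0.6897 zz -0.074 F [-0.05 -1.11  0.89] w 0.401 q [ 0.53  0.09 -0.49  2.18  0.88  0.32  0.6 ]
shift [0.0117, 0.0158, 0.0281] turn [5.59, -2.34, 29.14] n>= 3.5
shift [0.0268, 0.1231, 0.0399] turn [4.88, -3.98, 62.11] n>= 7.3
```

Blank 142 lies in both vees, nose at the stop. Same route to the side grasp.

Emit:
{"op": "arm_command", "data": {
  "plan": [
    [[0.003,0.004,0.007],[1.2,-0.5,7]],
    [[0.006,0.008,0.014],[2.4,-1,14.5]],
    [[0.01,0.012,0.022],[3.6,-1.5,22]],
    [[0.012,0.015,0.028],[4.5,-2.2,29]],
    [[0.02,0.04,0.03],[4.5,-2.4,37]]
  ]
}}

```text
clock: 45.45
position: [0.61, -0.1406, 0.2676]
ee_rot: [-1.588, 0.136, -0.208]
force: [1.4, -0.5, 1.2]
width: 0.399
```

```bash

python3 - <<'E'
from z import *
st(); th=np.radians(-23)
goto(gpose(.066,th,back=.08),VPSI,th)
E
```

```text
t 45.45 pos [ 0.61   -0.1406  0.2676] psi -0.2191 phi 0.0517 zz -0.019 F [ 1.35 -0.45  1.21] w 0.399 q [ 0.53  0.47 -0.6   1.55  0.31  1.17  1.23]
shift [0.0471, 0.0823, 0.006] turn [0.95, -1.0, 25.74] n>= 3.0
```

Emit:
{"op": "arm_command", "data": {
  "plan": [
    [[0.02,0.015,0.003],[0,0,8]],
    [[0.035,0.04,0.006],[0.5,-0.5,16]],
    [[0.047,0.065,0.006],[0.9,-1,24]],
    [[0.047,0.082,0.006],[0.9,-1,25.7]],
    [[0.047,0.082,0.006],[0.9,-1,25.7]]
  ]
}}

```text
clock: 45.95
position: [0.6594, -0.147, 0.178]
ee_rot: [-1.503, 0.476, 0.16]
force: [-0.8, -0.0, -0.1]
width: 0.403
```

```bash

python3 - <<'E'
from z import *
st(); th=np.radians(-23)
goto(gpose(.066,th,back=.012),VPSI,th)
E
```

```text
t 45.95 pos [ 0.6594 -0.147   0.178 ] psi -0.2048 phi -0.409 zz -0.003 F [-0.83 -0.01 -0.1 ] w 0.403 q [ 0.38  0.88 -0.51  1.07  0.3   1.68  1.29]
shift [-0.002, 0.0587, 0.0003] turn [0.19, -0.07, -0.43] n>= 1.2
```

Emit:
{"op": "arm_command", "data": {
  "plan": [
    [[-0.002,0.018,0],[0,0,0]],
    [[-0.002,0.036,0],[0,0,0]],
    [[-0.002,0.05,0],[0,0,0]],
    [[-0.002,0.06,0],[0,0,0]],
    [[-0.002,0.06,0],[0,0,0]]
  ]
}}

```text
clock: 46.45
position: [0.6348, -0.1412, 0.1312]
ee_rot: [-1.502, 0.467, 0.154]
force: [-0.2, -0.2, -0.2]
width: 0.401
```

```bash

python3 - <<'E'
from z import *
st(); th=np.radians(-23)
goto(gpose(.066,th),VPSI,th)
w=get_image('wrist'); crop(w,'w36.png',200,150,460,350,3)
E
```

```text
t 46.45 pos [ 0.6348 -0.1412  0.1312] psi -0.203 phi -0.3996 zz -0.0 F [-0.21 -0.18 -0.23] w 0.401 q [ 0.41  0.88 -0.52  1.21  0.3   1.54  1.27]
shift [0.0025, 0.0178, -0.0006] turn [0.06, 0.1, 0.11] n>= 0.4
```

Emit:
{"op": "arm_command", "data": {
  "plan": [
    [[0.001,0.006,-0.0005],[0,0,0]],
    [[0.002,0.012,-0.0005],[0,0,0]],
    [[0.0025,0.0178,-0.0005],[0,0,0]],
    [[0.0025,0.0178,-0.0005],[0,0,0]],
    [[0.0025,0.0178,-0.0005],[0,0,0]]
  ]
}}

```text
clock: 47.0
position: [0.6309, -0.14, 0.1129]
ee_rot: [-1.499, 0.467, 0.156]
force: [0.3, -0.5, 0.2]
width: 0.401
```

Emit:
{"op": "arm_command", "data": {
  "plan": [
    [[0,0,0],[0,0,0]],
    [[0,0,0],[0,0,0]],
    [[0,0,0],[0,0,0]],
    [[0,0,0],[0,0,0]],
    [[0,0,0],[0,0,0]]
  ],
  "fingers": 1,
  "squeeze": 45
}}

```text
clock: 47.5
position: [0.631, -0.141, 0.1133]
ee_rot: [-1.501, 0.467, 0.155]
force: [0.1, -3.0, 1.6]
width: 0.142
```

```bash

python3 - <<'E'
from z import *
st(); th=np.radians(-23)
goto(gpose(.066,th),VPSI,th)
w=get_image('wrist'); crop(w,'w37.png',200,150,460,350,3)
E
```

```text
t 47.5 pos [ 0.631  -0.141   0.1133] psi -0.203 phi -0.4006 zz 0.001 F [ 0.06 -2.96  1.62] w 0.142 q [ 0.41  0.89 -0.52  1.24  0.31  1.51  1.27]
shift [-0.001, -0.0002, -0.0001] turn [-0.02, 0.13, 0.05] n>= 0.0
```

Emit:
{"op": "arm_command", "data": {
  "plan": [
    [[0.004,-0.009,0],[0,0,0]],
    [[0.008,-0.02,0],[0,0,0]],
    [[0.012,-0.045,0],[0,0,0]],
    [[0.0,-0.08,-0.02],[0,2,-2]],
    [[-0.01,-0.1,-0.05],[-1,5,-8]]
  ]
}}

```text
clock: 48.05
position: [0.6526, -0.1932, 0.2093]
ee_rot: [-1.552, 0.426, -0.015]
force: [0.8, -0.2, -0.3]
width: 0.139
```

```bash

python3 - <<'E'
from z import *
st(); th=np.radians(22)
goto(dpose(.075,.005,th,up=.09),DPSI,th)
E
```

```text
t 48.05 pos [ 0.6526 -0.1932  0.2093] psi -0.2777 phi -0.2609 zz -0.039 F [ 0.84 -0.25 -0.26] w 0.139 q [ 0.45  0.77 -0.51  1.17  0.32  1.54  1.26]
shift [0.0254, 0.0542, -0.0967] turn [1.12, 18.13, -36.13] n>= 4.7
```

Emit:
{"op": "arm_command", "data": {
  "plan": [
    [[0.005,0.0,-0.02],[0.2,3.6,-7.2]],
    [[0.01,0.005,-0.04],[0.5,7.2,-14.4]],
    [[0.015,0.015,-0.06],[0.7,10.8,-21.6]],
    [[0.02,0.035,-0.08],[0.9,14.4,-29]],
    [[0.0254,0.054,-0.0967],[1.1,18.1,-36]]
  ]
}}

```text
clock: 48.55
position: [0.6336, -0.2938, 0.1565]
ee_rot: [-1.617, 0.168, -0.755]
force: [0.8, -2.7, -3.0]
width: 0.138
```

```bash

python3 - <<'E'
from z import *
st(); th=np.radians(22)
goto(dpose(.075,.005,th,up=.05),DPSI,th)
E
```

```text
t 48.55 pos [ 0.6336 -0.2938  0.1565] psi -0.5883 phi 0.3809 zz -0.003 F [ 0.81 -2.7  -3.03] w 0.138 q [ 0.56  0.5  -0.35  1.82  0.57  0.55  0.82]
shift [-0.0153, 0.0394, 0.0035] turn [0.2, -0.0, -0.18] n>= 0.8
```

Emit:
{"op": "arm_command", "data": {
  "plan": [
    [[-0.005,0.013,0.002],[0,0,0]],
    [[-0.01,0.026,0.002],[0,0,0]],
    [[-0.015,0.039,0.002],[0,0,0]],
    [[-0.015,0.039,0.002],[0,0,0]],
    [[-0.015,0.039,0.002],[0,0,0]]
  ]
}}

```text
clock: 49.05
position: [0.6361, -0.2912, 0.1134]
ee_rot: [-1.619, 0.171, -0.746]
force: [-0.6, -0.0, -1.5]
width: 0.137
```

```bash

python3 - <<'E'
from z import *
st(); th=np.radians(22)
goto(dpose(.075,.005,th,up=.015),DPSI,th)
w=get_image('wrist'); crop(w,'w38.png',200,0,460,260,2.3);a=get_image('scene');crop(a,'s38.png',260,130,400,250,5)
E
```

```text
t 49.05 pos [ 0.6361 -0.2912  0.1134] psi -0.5848 phi 0.3747 zz -0.007 F [-0.59 -0.01 -1.47] w 0.137 q [ 0.51  0.55 -0.3   1.85  0.63  0.47  0.75]
shift [-0.0127, 0.0317, 0.0] turn [0.3, 0.26, -0.53] n>= 0.7
```

Emit:
{"op": "arm_command", "data": {
  "plan": [
    [[-0.004,0.011,0],[0,0,0]],
    [[-0.008,0.022,0],[0.3,0.2,-0.5]],
    [[-0.0125,0.032,0],[0.3,0.2,-0.5]],
    [[-0.0125,0.032,0],[0.3,0.2,-0.5]],
    [[-0.0125,0.032,0],[0.3,0.2,-0.5]]
  ]
}}

```text
clock: 49.65
position: [0.6347, -0.2917, 0.0789]
ee_rot: [-1.615, 0.165, -0.756]
force: [-0.1, 0.8, -1.1]
width: 0.137
```

```bash

python3 - <<'E'
from z import *
st(); th=np.radians(22)
goto(dpose(.075,.005,th,up=.0),DPSI,th)
w=get_image('wrist'); crop(w,'w39.png',200,0,460,260,2.3)
E
```

```text
t 49.65 pos [ 0.6347 -0.2917  0.0789] psi -0.5867 phi 0.383 zz -0.001 F [-0.14  0.79 -1.06] w 0.137 q [ 0.47  0.59 -0.23  1.89  0.68  0.38  0.68]
shift [-0.0048, 0.0138, 0.001] turn [0.05, 0.04, -0.06] n>= 0.3
```

Emit:
{"op": "arm_command", "data": {
  "plan": [
    [[-0.0015,0.004,0.0005],[0,0,0]],
    [[-0.003,0.008,0.0005],[0,0,0]],
    [[-0.005,0.014,0.0005],[0,0,0]],
    [[-0.005,0.014,0.0005],[0,0,0]],
    [[-0.005,0.014,0.0005],[0,0,0]]
  ]
}}

```text
clock: 50.2
position: [0.6353, -0.2917, 0.0639]
ee_rot: [-1.615, 0.165, -0.756]
force: [-0.3, 1.1, -1.3]
width: 0.141
```

Emit:
{"op": "arm_command", "data": {
  "plan": [
    [[-0.0003,0.0008,0],[0,0,0]],
    [[-0.0006,0.0016,0],[0,0,0]],
    [[-0.0006,0.0016,0],[0,0,0]]
  ]
}}

```text
clock: 50.5
position: [0.6354, -0.2919, 0.0625]
ee_rot: [-1.615, 0.165, -0.757]
force: [-0.3, 0.2, -1.4]
width: 0.139
```

Emit:
{"op": "arm_command", "data": {
  "plan": [
    [[-0.0003,0.0008,0],[0,0,0]],
    [[-0.0005,0.0014,0],[0,0,0]],
    [[-0.0005,0.0014,0],[0,0,0]]
  ]
}}

```text
clock: 50.8
position: [0.6358, -0.2918, 0.0613]
ee_rot: [-1.614, 0.164, -0.757]
force: [-0.4, 0.1, -0.2]
width: 0.14
```

Emit:
{"op": "arm_command", "data": {
  "plan": [
    [[-0.0002,0.0006,0],[0,0,0]],
    [[-0.0004,0.0012,0],[0,0,0]],
    [[-0.0004,0.0012,0],[0,0,0]]
  ]
}}

```text
clock: 51.1
position: [0.6361, -0.2917, 0.061]
ee_rot: [-1.615, 0.163, -0.758]
force: [-5.0, 2.9, 10.0]
width: 0.135
```

Contact (~11 N). Release and back out.

Emit:
{"op": "arm_command", "data": {
  "plan": [
    [[0.0002,-0.0006,0],[0,0,0]],
    [[0.0002,-0.0006,0],[0,0,0]],
    [[0.0002,-0.0006,0],[0,0,0]],
    [[0.0002,-0.0006,0],[0,0,0]],
    [[0.0002,-0.0006,0],[0,0,0]]
  ],
  "fingers": 0.4
}}

```text
clock: 51.6
position: [0.6355, -0.2919, 0.0603]
ee_rot: [-1.615, 0.165, -0.756]
force: [0.5, 0.9, -0.0]
width: 0.3
```

Emit:
{"op": "arm_command", "data": {
  "plan": [
    [[0,-0.015,0],[0,0,0]],
    [[0,-0.035,0],[0,0,0]],
    [[0,-0.065,0],[0,0,0]],
    [[0,-0.1,0],[0,0,0]],
    [[0,-0.14,0],[0,0,0]]
  ]
}}

```text
clock: 52.1
position: [0.5908, -0.2622, 0.1916]
ee_rot: [-1.615, 0.165, -0.755]
force: [0.3, -1.1, 0.2]
width: 0.302
```

```bash

python3 - <<'E'
from z import *
st(); b=get_image('top');a=get_image('scene');crop(a,'s40.png',250,150,410,310,3.7)
goto([.50,-.16,.30],-.084,0)
for t in ['key_small_top','key_medium_top','key_large_top']: print(t,[(np.round(d['point'],1).tolist(),round(d['confidence'],2)) for d in place_of(a,t)][:3])
E
```

```text
t 52.1 pos [ 0.5908 -0.2622  0.1916] psi -0.5867 phi 0.3825 zz -0.001 F [ 0.32 -1.15  0.19] w 0.302 q [ 0.57  0.39 -0.39  1.91  0.53  0.57  0.81]
shift [-0.0846, -0.1466, 0.0336] turn [5.57, -28.39, 21.95] n>= 4.2
key_small_top [([326.5, 276.7], 0.57)]
key_medium_top [([341.1, 264.1], 0.53)]
key_large_top [([315.5, 293.4], 0.58)]
```

Emit:
{"op": "arm_command", "data": {
  "plan": [
    [[-0.015,-0.03,0.005],[1,-5,4]],
    [[-0.03,-0.06,0.01],[2,-11,8]],
    [[-0.05,-0.09,0.02],[3,-17,13]],
    [[-0.07,-0.12,0.03],[4,-23,18]],
    [[-0.085,-0.147,0.034],[5.6,-28.4,22]]
  ],
  "fingers": 1,
  "squeeze": 20
}}

```text
clock: 52.85
position: [0.4985, -0.1587, 0.295]
ee_rot: [-1.564, 0.072, -0.052]
force: [-0.2, -0.6, -0.1]
width: 0.007
```

```bash

python3 - <<'E'
from z import *
st(); goto([.44,-.145,.26],-.084,0)
E
```

```text
t 52.85 pos [ 0.4985 -0.1587  0.295 ] psi -0.0795 phi -0.0139 zz 0.005 F [-0.18 -0.56 -0.15] w 0.007 q [ 0.74  0.32 -0.69  1.7   0.21  1.21  1.49]
shift [-0.0589, 0.0358, 0.0088] turn [-0.31, 0.26, -0.73] n>= 1.4
```

Emit:
{"op": "arm_command", "data": {
  "plan": [
    [[-0.01,0.0,0.005],[0,0,0]],
    [[-0.01,0.0,0.01],[0,0,-0.7]],
    [[-0.01,0.0,0.01],[0,0,-0.7]]
  ]
}}

```text
clock: 53.15
position: [0.4897, -0.1493, 0.2937]
ee_rot: [-1.567, 0.065, -0.071]
force: [-0.2, -0.5, -0.1]
width: 0.008
```

```bash

python3 - <<'E'
from z import *
st(); T=toolpose(); np.save('Tk.npy',T); w=get_image('wrist');a=get_image('scene');b=get_image('top')
crop(w,'w41.png',180,100,440,300,3);crop(a,'s41.png',280,230,380,330,6);crop(b,'t41.png',270,240,380,310,7)
for im,n in ((w,'w'),(a,'a'),(b,'b')):
    for t in ['key_small_top','key_medium_top','key_large_top']: print(n,t,[(np.round(d['point'],1).tolist(),round(d['confidence'],2)) for d in place_of(im,t)][:3])
E
```

```text
t 53.15 pos [ 0.4897 -0.1493  0.2937] psi -0.0862 phi 0.0045 zz 0.002 F [-0.23 -0.51 -0.07] w 0.008 q [ 0.74  0.29 -0.69  1.74  0.2   1.18  1.48]
w key_small_top []
w key_medium_top [([329.8, 353.2], 0.74), ([280.6, 228.3], 0.61)]
w key_large_top [([376.4, 227.5], 0.75)]
a key_small_top []
a key_medium_top [([342.0, 263.2], 0.48)]
a key_large_top [([312.2, 295.6], 0.6)]
b key_small_top [([432.9, 189.4], 0.22)]
b key_medium_top [([457.4, 198.6], 0.25)]
b key_large_top []
```

```bash

cat > keys.py <<'E'
from h import *
T=np.load('Tk.npy'); w=get_image('wrist');a=get_image('scene')
for n,pw,pa in [('small',(325.7,227.3),(327.2,279.5)),('medium',(280.3,226.7),(339.7,265.3)),('large',(370.3,227.7),(313.3,294.7))]:
    P=tri([ray(w,pw,T),ray(a,pa)]);print(n,P.round(4),(proj(w,P,T)-pw).round(1),(proj(a,P)-pa).round(1),[ at_z(w,pw,z,T).round(4)[:2].tolist() for z in (.058,.062)],at_z(a,pa,.06).round(4)[:2])
E
python3 keys.py
```

```text
small [ 0.5097 -0.1435  0.061 ] [[-0.1 -0.5]] [[-0.3 -0.1]] [[0.511, -0.1434], [0.51, -0.1434]] [ 0.5095 -0.1444]
medium [ 0.5049 -0.1927  0.0616] [[-0.1 -0.2]] [[-0.1 -0. ]] [[0.506, -0.1931], [0.505, -0.1926]] [ 0.5054 -0.1943]
large [ 0.515  -0.0947  0.0595] [[-0.1 -0.2]] [[-0.1 -0. ]] [[0.5157, -0.0944], [0.5146, -0.0949]] [ 0.5145 -0.0943]
```

```bash

python3 -c "
from h import *
st(); goto([.510,-.144,.105],-.1,0)"
```

```text
t 53.85 pos [ 0.4903 -0.1495  0.2949] psi -0.0851 phi 0.0049 zz 0.003 F [ 1.18  0.49 -0.28] w 0.005 q [ 0.74  0.29 -0.69  1.73  0.2   1.18  1.48]
shift [0.0184, 0.19, 0.0066] turn [-0.16, 0.85, 0.23] n>= 3.8
```

Emit:
{"op": "arm_command", "data": {
  "plan": [
    [[0.018,0.04,0.006],[0,0.8,0]],
    [[0.0184,0.08,0.0066],[0,0.8,0.2]],
    [[0.0184,0.12,0.0066],[0,0.8,0.2]],
    [[0.0184,0.16,0.0066],[0,0.8,0.2]],
    [[0.0184,0.18,0.0066],[0,0.8,0.2]]
  ]
}}

```text
clock: 54.35
position: [0.5083, -0.1439, 0.1118]
ee_rot: [-1.566, 0.08, -0.075]
force: [-0.1, 0.4, 0.4]
width: 0.005
```

```bash

python3 -c "
from z import *
st(); goto([.510,-.144,.09],-.1,0); w=get_image('wrist'); crop(w,'w42.png',180,140,460,360,2.8); a=get_image('scene');crop(a,'s42.png',280,200,380,330,4.5)"
```

```text
t 54.35 pos [ 0.5083 -0.1439  0.1118] psi -0.0989 phi -0.0049 zz 0.004 F [-0.07  0.41  0.42] w 0.005 q [ 0.62  0.52 -0.6   1.92  0.39  0.82  1.28]
shift [0.0018, 0.0218, -0.0] turn [-0.2, 0.06, -0.19] n>= 0.4
```

Emit:
{"op": "arm_command", "data": {
  "plan": [
    [[0.002,0.008,-0.001],[0,0,0]],
    [[0.002,0.016,-0.001],[0,0,0]],
    [[0.002,0.024,-0.001],[0,0,0]],
    [[0.002,0.024,-0.001],[0,0,0]]
  ]
}}

```text
clock: 54.85
position: [0.5115, -0.1453, 0.0905]
ee_rot: [-1.567, 0.078, -0.078]
force: [0.4, -0.3, -0.1]
width: 0.011
```

Emit:
{"op": "arm_command", "data": {
  "plan": [
    [[0,0.002,0],[0,0,0]],
    [[0,0.004,0],[0,0,0]],
    [[0,0.004,0],[0,0,0]]
  ]
}}

```text
clock: 55.15
position: [0.5119, -0.1452, 0.087]
ee_rot: [-1.567, 0.077, -0.078]
force: [-0.7, -0.4, -0.1]
width: 0.005
```

```bash

python3 -c "
from z import *
st(); a=get_image('scene');crop(a,'s43.png',280,200,380,330,4.5)"
```

```text
t 55.15 pos [ 0.5119 -0.1452  0.087 ] psi -0.0991 phi 0.0029 zz 0.003 F [-0.71 -0.43 -0.05] w 0.005 q [ 0.6   0.55 -0.58  1.94  0.42  0.77  1.25]
```

Tip is right above the small key. Step down feeling for the spring.

Emit:
{"op": "arm_command", "data": {
  "plan": [
    [[-0.001,0.0015,0.0005],[0,0,0]],
    [[-0.001,0.003,0.0005],[0,0,0]],
    [[-0.001,0.003,0.0005],[0,0,0]]
  ]
}}

```text
clock: 55.5
position: [0.5108, -0.1445, 0.0839]
ee_rot: [-1.567, 0.077, -0.078]
force: [-0.7, -0.1, 1.4]
width: 0.004
```

Emit:
{"op": "arm_command", "data": {
  "plan": [
    [[0,0.0015,0],[0,0,0]],
    [[0,0.003,0],[0,0,0]],
    [[0,0.003,0],[0,0,0]]
  ]
}}

```text
clock: 55.8
position: [0.5109, -0.1445, 0.0809]
ee_rot: [-1.567, 0.077, -0.078]
force: [-0.9, 0.6, 3.6]
width: 0.009
```

Emit:
{"op": "arm_command", "data": {
  "plan": [
    [[0,0.001,0],[0,0,0]],
    [[0,0.002,0],[0,0,0]],
    [[0,0.002,0],[0,0,0]]
  ]
}}

```text
clock: 56.1
position: [0.511, -0.1445, 0.079]
ee_rot: [-1.567, 0.077, -0.078]
force: [-0.3, 0.9, 4.4]
width: 0.002
```

Emit:
{"op": "arm_command", "data": {
  "plan": [
    [[0,0.001,0],[0,0,0]],
    [[0,0.002,0],[0,0,0]],
    [[0,0.002,0],[0,0,0]]
  ]
}}

```text
clock: 56.4
position: [0.5112, -0.1445, 0.0776]
ee_rot: [-1.567, 0.077, -0.079]
force: [-3.1, 1.0, 11.8]
width: 0.007
```

Emit:
{"op": "arm_command", "data": {
  "plan": [
    [[0,-0.015,0],[0,0,0]],
    [[0,-0.035,0],[0,0,0]],
    [[0,-0.035,-0.025],[0,0,0]],
    [[0,-0.035,-0.05],[0,0,0]],
    [[0,-0.035,-0.05],[0,0,0]]
  ]
}}

```text
clock: 56.9
position: [0.5051, -0.1986, 0.1113]
ee_rot: [-1.568, 0.082, -0.082]
force: [0.1, 0.5, 0.7]
width: 0.007
```

```bash

python3 -c "
from z import *
st(); goto([.505,-.193,.088],-.1,0); w=get_image('wrist'); crop(w,'w44.png',180,140,460,360,2.8)"
```

```text
t 56.9 pos [ 0.5051 -0.1986  0.1113] psi -0.104 phi -0.0008 zz 0.001 F [0.08 0.54 0.68] w 0.007 q [ 0.71  0.54 -0.59  1.89  0.39  0.83  1.37]
shift [-0.0006, 0.0233, 0.0056] turn [-0.05, -0.23, -0.01] n>= 0.5
```

Emit:
{"op": "arm_command", "data": {
  "plan": [
    [[0,0,0.0045],[0,0,0]],
    [[0,0.01,0.0045],[0,0,0]],
    [[0,0.02,0.0045],[0,0,0]],
    [[0,0.023,0.0045],[0,0,0]],
    [[0,0.023,0.0045],[0,0,0]]
  ]
}}

```text
clock: 57.45
position: [0.5059, -0.1893, 0.0878]
ee_rot: [-1.566, 0.078, -0.076]
force: [0.7, -0.4, -0.5]
width: 0.004
```

Emit:
{"op": "arm_command", "data": {
  "plan": [
    [[0,0.003,-0.002],[0,0,0]],
    [[0,0.006,-0.003],[0,0,0]],
    [[0,0.008,-0.003],[0,0,0]],
    [[0,0.008,-0.003],[0,0,0]]
  ]
}}

```text
clock: 57.85
position: [0.5064, -0.193, 0.0809]
ee_rot: [-1.567, 0.077, -0.079]
force: [0.0, -0.5, 2.9]
width: 0.005
```

Emit:
{"op": "arm_command", "data": {
  "plan": [
    [[0,0.002,0],[0,0,0]],
    [[0,0.003,0],[0,0,0]],
    [[0,0.003,0],[0,0,0]]
  ]
}}

```text
clock: 58.15
position: [0.5064, -0.193, 0.078]
ee_rot: [-1.567, 0.077, -0.079]
force: [-0.4, -0.1, 5.8]
width: 0.005
```

Emit:
{"op": "arm_command", "data": {
  "plan": [
    [[0,0.001,0],[0,0,0]],
    [[0,0.0015,0],[0,0,0]],
    [[0,0.0015,0],[0,0,0]]
  ]
}}

```text
clock: 58.45
position: [0.5067, -0.1931, 0.0775]
ee_rot: [-1.568, 0.076, -0.079]
force: [-2.8, -1.5, 16.2]
width: 0.002
```

Bottomed out. Release and move over to the large key.

Emit:
{"op": "arm_command", "data": {
  "plan": [
    [[0,-0.01,0],[0,0,0]],
    [[0,-0.04,0],[0,0,0]],
    [[0,-0.04,0.045],[0,0,0]],
    [[0,-0.04,0.09],[0,0,0]],
    [[0,-0.04,0.099],[0,0,0]]
  ]
}}

```text
clock: 58.95
position: [0.5161, -0.0884, 0.1173]
ee_rot: [-1.564, 0.072, -0.074]
force: [0.4, 0.0, 0.1]
width: 0.003
```

Emit:
{"op": "arm_command", "data": {
  "plan": [
    [[0,0,0],[0,0,0]],
    [[0,0,0],[0,0,0]]
  ]
}}

```text
clock: 59.15
position: [0.5155, -0.0954, 0.1163]
ee_rot: [-1.567, 0.078, -0.078]
force: [-0.5, -0.7, -0.3]
width: 0.003
```

```bash
python3 - <<'E'
from h import *
import cv2, numpy as np
s=observe(); print(s['clock'],np.round(s['position'],4))
im=get_image('wrist'); cv2.imwrite('pics/w50.png',im['color'][:,:,::-1])
im2=get_image('top'); cv2.imwrite('pics/t50.png',im2['color'][:,:,::-1])
from cell import place_of
for k in ['key_large_top','key_medium_top','key_small_top']:
  for d,n in ((im,'wrist'),(im2,'top')):
    r=place_of(d,k)[:1]; print(n,k,r)
    if r and n=='top': print(at_z(im2,r[0]['point'],0.061) if True else 0)
E
```

```text
59.15 [ 0.5155 -0.0954  0.1163]
wrist key_large_top [{'point': [322.8, 271.4], 'confidence': 0.61}]
top key_large_top []
wrist key_medium_top [{'point': [155.4, 271.6], 'confidence': 0.69}]
top key_medium_top [{'point': [348.4, 271.1], 'confidence': 0.43}]
[ 0.51108594 -0.19867645  0.061     ]
wrist key_small_top []
top key_small_top [{'point': [228.2, 304.0], 'confidence': 0.33}]
[0.45201734 0.04281052 0.061     ]
```

View pics/w50.png

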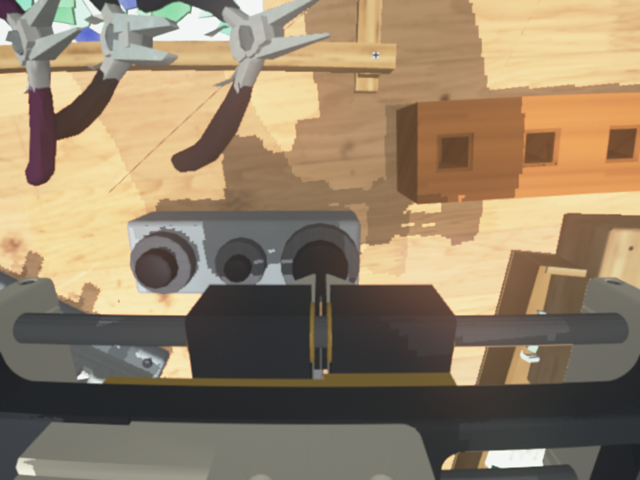

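The wrist view shows the large key at about (320, 262), directly in line with the closed fingers at column 320. The medium key at (155, 266) and the small key at (238, 266) are both up, so I can press here.

Emit:
{"op": "arm_command", "data": {
  "plan": [
    [[0,0.01,0],[0,0,0]],
    [[0,0.022,0],[0,0,0]],
    [[0,0.032,0],[0,0,0]],
    [[0,0.036,0],[0,0,0]],
    [[0,0.036,0],[0,0,0]]
  ]
}}

```text
clock: 60.05
position: [0.5155, -0.0943, 0.0798]
ee_rot: [-1.567, 0.078, -0.077]
force: [-1.4, -1.6, 3.1]
width: 0.003
```

Emit:
{"op": "arm_command", "data": {
  "plan": [
    [[0,0.002,0],[0,0,0]],
    [[0,0.0025,0],[0,0,0]],
    [[0,0.0025,0],[0,0,0]]
  ]
}}

```text
clock: 60.35
position: [0.5157, -0.0943, 0.0783]
ee_rot: [-1.567, 0.077, -0.078]
force: [-2.6, -1.0, 4.2]
width: 0.005
```

Emit:
{"op": "arm_command", "data": {
  "plan": [
    [[0,0.001,0],[0,0,0]],
    [[0,0.0015,0],[0,0,0]],
    [[0,0.0015,0],[0,0,0]]
  ]
}}

```text
clock: 60.65
position: [0.516, -0.0942, 0.0775]
ee_rot: [-1.567, 0.077, -0.078]
force: [-4.3, 0.2, 14.6]
width: 0.005
```

Emit:
{"op": "arm_command", "data": {
  "plan": [
    [[0,-0.01,0],[0,0,0]],
    [[0,-0.05,0],[0,0,0]],
    [[0,-0.1,0],[0,0,0]],
    [[0,-0.15,0],[0,0,0]],
    [[0,-0.2,0],[0,0,0]]
  ]
}}

```text
clock: 61.15
position: [0.5157, -0.0945, 0.2789]
ee_rot: [-1.566, 0.076, -0.078]
force: [0.9, -0.1, -0.5]
width: 0.007
```

Emit:
{"op": "arm_command", "data": {
  "plan": [
    [[0,0,0],[0,0,0]],
    [[0,0,0],[0,0,0]],
    [[0,0,0],[0,0,0]]
  ]
}}

```text
clock: 61.45
position: [0.5152, -0.0949, 0.2757]
ee_rot: [-1.567, 0.078, -0.077]
force: [-0.3, -0.5, -0.6]
width: 0.005
```

```bash
python3 - <<'E'
from h import *
import cv2, numpy as np
from cell import place_of
s=observe(); print(s['clock'],np.round(s['position'],4),s['force'])
for n in ('scene','top','wrist'):
  im=get_image(n); cv2.imwrite(f'pics/{n}60.png',im['color'][:,:,::-1])
  r=place_of(im,'dapping_knob_mid')[:1]
  print(n,r, at_z(im,r[0]['point'],0.031) if r and n!='wrist' else '')
E
```

```text
61.45 [ 0.5152 -0.0949  0.2757] [-0.2889813  -0.47118383 -0.62357389]
scene [{'point': [404.4, 209.7], 'confidence': 0.62}] [ 0.46162123 -0.48990731  0.031     ]
top [{'point': [324.3, 268.0], 'confidence': 0.63}] [ 0.52323814 -0.14959697  0.031     ]
wrist []
```

View pics/scene60.png

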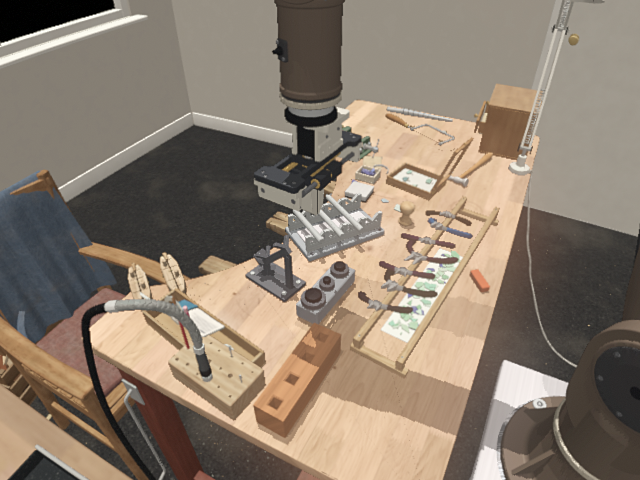

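View pics/top60.png

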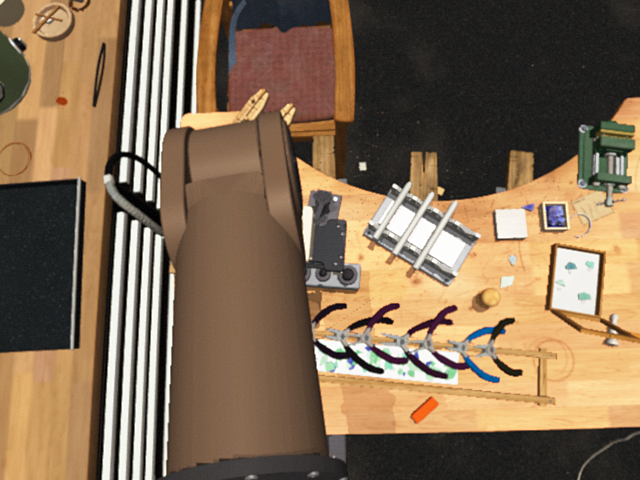

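View pics/wrist60.png

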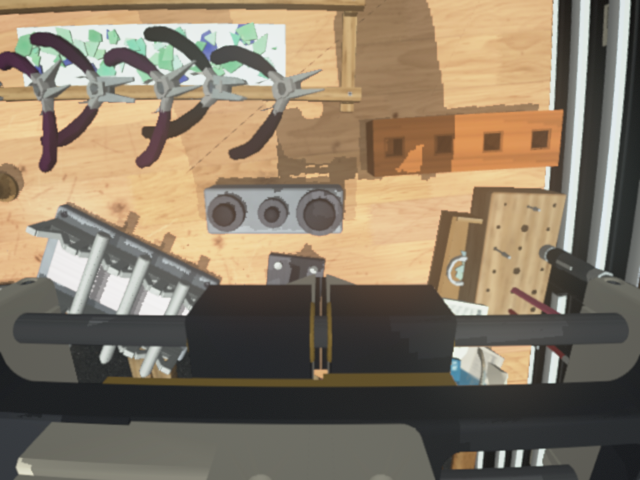

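```bash
python3 - <<'E'
from h import *
im=get_image('top'); print(at_z(im,[489,298],0.031))
s=observe(); print(s['clock'],s['force'])
from cell import sign_off
print(sign_off())
E
```

```text
[ 0.4516418  -0.48211164  0.031     ]
61.8 [-0.28512652 -0.30924433  0.79893472]
the job is handed in; nothing more can be done
None
```

The job is done and handed in at 61.8 s, but no verdict was reported. Only three blanks stood in the block; the longest (178 mm) was missing.

**Loading:** I laid the 166, 154 and 142 mm blanks in the V-block in that order, nose at the stop, and let each one go. I then re-gripped each by its side and laid it in the demagnetiser, in lanes −25, +25 and +75.

**Keys:** I pressed small, medium and large one at a time. Each time the force jumped at the bottom of the travel (about 12, 16 and 15 N), and each was released before the next.

**Last checks:**
- **Blanks:** the scene, top and wrist pictures show all three lying across both combs, and all four bores of the block are empty. That the noses point away from the robot comes from an earlier close-up; I did not measure it again at the end.
- **Keys:** all three look up.
- **Knob:** it is at (0.452, −0.482), within 2–3 mm of where it started. That position comes from a pixel I picked in the top picture. The network's top-view answer for the knob was a false hit on the control box. Its scene-view answer was (0.462, −0.490), about 13 mm off but still within the limit.
- **Arm:** it hangs clear at z ≈ 0.276 m with under 1 N on the tool.

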